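# Put the toilet things back on their own mats

### The job

On the ledge the flask, the cup, the brush holder and the aluminium box have each been left on the wrong mat. Move each to the middle of its own mat, standing upright: the green flask on the square mat, the cup on the round one, the brush holder on the six-sided one, and the box on the oblong one with its long side along the mat's long side. The empty plus-shaped mat is a free spot for whatever is in the way and must be empty again at the end; tip nothing over, and leave the amber bottle where it stands.

Things in the scene. Friction and masses are not known exactly. Their poses are not given: they have to be found in the camera images.
- flask: Aftershave flask of green glass: a flat rectangular body 60 (its x) x 36 (its y) mm and 70 mm high, with a round chrome cap 26 mm across and 36 mm high on the middle of its top (whole height 106 mm), best gripped by the cap. About 0.22 kg. Origin: centre of the underside; z up.
- cup: Empty round tumbler of blue plastic, slightly tapered, 62 mm across at the open rim, 85 mm high, wall 3 mm; can be gripped across its outside near the rim. About 0.07 kg. Origin: centre of the underside; z up.
- holder: Chrome brush holder, empty: an upright six-sided column 46 mm across its flats (53 mm across its corners), 95 mm high, flat top with three dark drawn-on round holes. Two of its flats face its +y and -y, the others follow every 60 degrees. About 0.2 kg. Origin: centre of the underside; z up.
- tin: Small closed aluminium box with a hinged lid that is latched and stays shut: 80 (its x, the long side) x 52 (its y) mm, 36 mm high, plain flat top, hinge and clasp on the long sides. About 0.15 kg. Origin: centre of the underside; z up.
- square_mat: Square blue glazed tile, 98 x 98 mm, 8 mm thick, flat, without a rim, stuck to the ledge (as all the mats are). Home of the flask. Origin: centre of the underside, on the ledge at height 0; x and y along its sides.
- round_mat: Round cork mat, 100 mm across, 8 mm thick, flat, fixed. Home of the cup. Origin: centre of the underside.
- hex_mat: Six-sided terracotta tile, 100 mm across its flats (115 mm across its corners), 8 mm thick, flat, fixed. Home of the brush holder. Origin: centre of the underside; two flats face its +y and -y.
- oblong_mat: Oblong dark wooden mat, 120 (its x, the long side) x 80 (its y) mm, 8 mm thick, flat, fixed. Home of the aluminium box. Origin: centre of the underside.
- cross_mat: Plus-shaped black rubber mat, two bars 110 x 44 mm crossed at right angles, 8 mm thick, flat, fixed, empty at the start: the free spot. Origin: centre of the underside; x and y along its bars. The four home mats are all occupied at the start; mat centres are at least 0.14 m apart.
- bottle: Amber glass medicine bottle with a black cap, round, 54 mm across, 130 mm high, standing loose on the ledge among the mats; not to be moved. Origin: centre of the underside. Other bystanders among the mats are under 20 mm high and stand clear of them; the rest stand 0.05 m or more outside the field of mats.
Things that resemble listed ones, but are neither listed nor needed, are in the scene too. Leave any red or yellow look-alike of the holder alone.

How it is judged:
By the outcome, as a careful person would: the job done as asked, in the order asked, and still so for the second after the job is handed in, with the robot touching nothing.
It also fails if it takes over 144 s, if anything falls off the work surface, if the arm or the gripper's body presses on something with over 40 N, if the wrist force passes 120 N, or if a joint passes its speed limit or range.

### The arm

A 7-joint arm with a two-finger parallel gripper is mounted at the origin on the work surface. World frame = base frame: x ahead of the robot, y to its left, z up, the work surface at z = 0. Lengths are in m, angles in rad, forces in N, time in s.
With the tool pointing down it reaches from about 0.4 to 0.85 m from the base axis. Payload 4.5 kg.
Tool frame: the origin (TCP) lies on the centre line of the jaws, within the pads' length; the fingertips stand 14 mm ahead of it and the grasp point (between the pads) lies 5 mm behind it (nose_length is the distance from the TCP to the fingertips, in m); x points along the fingers, y is the direction in which the jaws open and shut, and the axes are right-handed (so a half turn about x gives the same grasp; the last joint's range is limited). The gripper opens to 88 mm and grips with 3 to 60 N. Pads are 18 mm wide; open, the fingers measure 123 mm over their backs; the gripper's body (75 mm by 187 mm) begins 45 mm behind the grasp point.
Start: joints at [-1.094, 0.689, -0.195, 1.565, 0.157, 0.902, -0.215], TCP at [0.268, 0.565, 0.218] pointing down, gripper open.
Joint ranges: [-3.01, 3.01], [-0.46, 2.08], [-1.47, 1.51], [0.13, 2.56], [-1, 4.14], [0.04, 2.09], [-2.66, 2.66]. Speed limits (rad/s): [2.57, 2.57, 3.14, 3.14, 3.14, 3.14, 3.14].

### API

Orientations are given as a unit quaternion [x, y, z, w].
In Python, from plant import get_state, snapshot, camera_params, finish_job, boxes_of, silhouettes, spot_point, nose_length gives the robot as it stands.
- The arm moves only by the tool apply_moves, never from a script. Its arguments are lists of equal length, an entry for each row: "delta_pos": the shift along the tool's x, y, z in cm, a list of three; "yaw": the turn about the tool's x in rad; "gripper": the opening in per cent of the stroke, from 0 (shut) to 100 (fully open). A call has 1 to 10 rows; each row is the pose to reach, as a shift and turn from the pose measured when the call began, along the tool's axes at that moment; what a row does not reach only later rows make up. A row lasts 1/12 s, in which the tool goes at most 41.7 mm and 7.16 degrees, less where a joint would pass 70% of its speed; a pose out of reach is approached as far as the arm can. A call with a gripper value outside its range is refused whole. The fingers move at their own pace and stop on an object; "force" is the grip in N (left out, the last holds). Time passes only in rows, so rows that repeat a pose let the fingers close. It gives the time, the measured TCP pose, the force and the opening at its end, in the units of the state.
- get_state(): the state, without advancing time (a new reading comes with each control period).
- snapshot(name): name is "side" or "top" or "wrist"; returns the picture (400x640x3 uint8, red, green, blue); there is no depth.
- camera_params(name): a dict with "fovy" (degrees; the focal length in pixels is half the picture's height over the tangent of half this angle, whatever the lens; pixels are square), "cx", "cy" (the principal point, pixels), "dist" ([k1, k2, p1, p2, k3] as OpenCV has them; the pictures are not rectified), "position" and "orientation" of the camera in the world. Camera axes: x right, y down, z forward; pixel columns grow to the right and rows downward; lengths in m; the calibration is good to about 2 mm. A picture is of the moment at which its call begins: read the wrist's pose just before it. camera_params takes no time and is no camera call; for the wrist camera it gives the pose at the moment of the call.
- finish_job(): hands the job in, once; it reports no verdict.
Trained networks look in the newest picture that a camera, given by its name, has taken for a name from the list of things; names that differ only in an ending like _2 or _b are one class to them, and where a whole thing is asked for, a point or a joint stands for the part that bears it (a point fixed in the world has none). Each returns a list of dicts, best first, with "score" (0 to 1); they miss things now and then, are a little off and sometimes report something else, mostly with a low value. They report only what shows in the picture. A call takes as long as a camera call. They do not tell look-alikes from the thing itself.
- boxes_of(thing, camera): "bbox" ([left, top, width, height] in pixels, round what is visible of it).
- silhouettes(thing, camera): "mask" (400x640 bool, what is visible of it) and "bbox" ([left, top, width, height] in pixels, round what is visible of it).
- spot_point(thing, camera): "pixel" ([column, row] in pixels: a listed point, or the origin of a listed thing).
The state is a dict: "clock": time; "q": joint angles; "qd": joint speeds; "joint_torque": joint torques, N m; "tool_pos": TCP position; "eef_rot": TCP orientation; "contact_force": force on the tool from outside, world axes, zero at the start; "moment": the same for the moment, N m; "opening": opening from 0.0 (shut) to 1.0 (fully open).
Only numpy, scipy, OpenCV 4.12 (cv2) and the standard library are available. Lean on these libraries where they do the work, as an engineer would, in place of code of your own. Each camera call takes 0.05 s, during which the arm holds its last target.

## Working session

There is one attempt and no reset: what is moved stays moved. The work goes in short steps, Python scripts to look and compute and a tool call to move; the robot and the scene stay as the last step left them, time stands still between calls to the robot, and variables do not carry over. Pictures are saved under pics/ and viewed, and the job is handed in when it is done.

Besides the shell and the picture viewer there is one more tool, called as name(argument=value, ...), one argument or row to a line, values as JSON. apply_moves: Moves the arm, as the interface text tells. Its arguments: {"type":"object","properties":{"delta_pos":{"type":"array"},"yaw":{"type":"array"},"gripper":{"type":"array"},"force":{"type":"number"}},"required":["delta_pos","yaw","gripper"]}

```bash
ls; mkdir -p pics
python3 - <<'E'
from plant import *
import cv2
s=get_state();print(s)
for c in("side","top","wrist"):
    p=camera_params(c);print(c,p)
    im=snapshot(c);cv2.imwrite(f"pics/a_{c}.png",im[:,:,::-1])
print(nose_length)
E
```

```text
pics
{'clock': 0.0, 'q': array([-1.09422013,  0.68997936, -0.19453567,  1.56628686,  0.15729164,
        0.90250073, -0.21512848]), 'qd': array([ 0.00121098,  0.00262561,  0.00045924, -0.00093055, -0.00060096,
        0.00024498,  0.00044028]), 'joint_torque': array([-6.38411802e-05, -5.27556002e+01, -1.26704168e+00, -1.53431243e+01,
       -5.26683207e-02,  6.58481134e-03,  1.73536610e-04]), 'tool_pos': array([0.26753897, 0.56413255, 0.21682873]), 'eef_rot': array([ 0.15462635,  0.68995423, -0.15587058,  0.68975228]), 'contact_force': array([-0.01008674,  0.20153513, -0.01023464]), 'moment': array([-0.0033209 , -0.00144212,  0.00549618]), 'opening': 0.9984214475098074}
side {'fovy': 53.72072337721551, 'cx': 318.45588668887854, 'cy': 205.58927152853136, 'dist': array([-0.04750559,  0.        ,  0.        ,  0.        ,  0.        ]), 'position': array([ 0.0270205 , -0.55154835,  0.70004603]), 'orientation': array([ 0.86072884, -0.30558753,  0.14193284, -0.38159821])}
top {'fovy': 45.23127420859565, 'cx': 315.43865211635944, 'cy': 197.4820981409394, 'dist': array([0.03084256, 0.        , 0.        , 0.        , 0.        ]), 'position': array([ 0.38053055, -0.00310248,  1.30046882]), 'orientation': array([ 0.71560742, -0.69671009,  0.03753909, -0.03304371])}
wrist {'fovy': 62.81681397916273, 'cx': 322.44878672429724, 'cy': 199.8899963034847, 'dist': array([-0.0188442,  0.       ,  0.       ,  0.       ,  0.       ]), 'position': array([0.20244366, 0.59538054, 0.38273453]), 'orientation': array([0.83635921, 0.52914894, 0.07582367, 0.12147199])}
0.014
```

View pics/a_top.png

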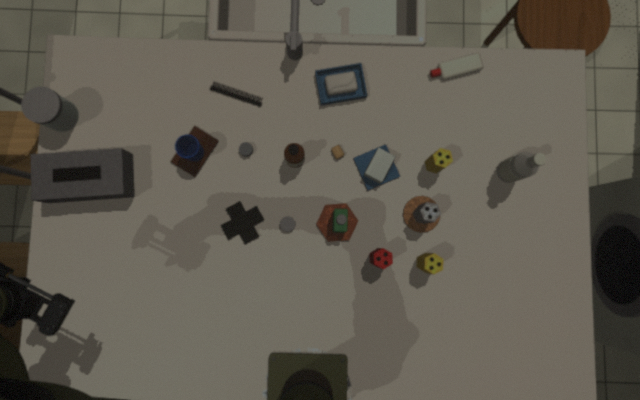

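View pics/a_side.png

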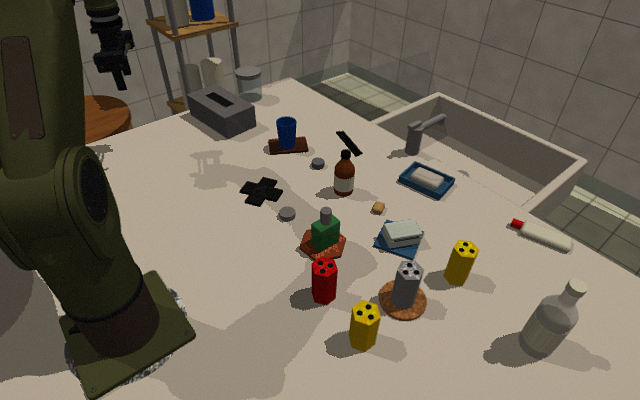

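View pics/a_wrist.png

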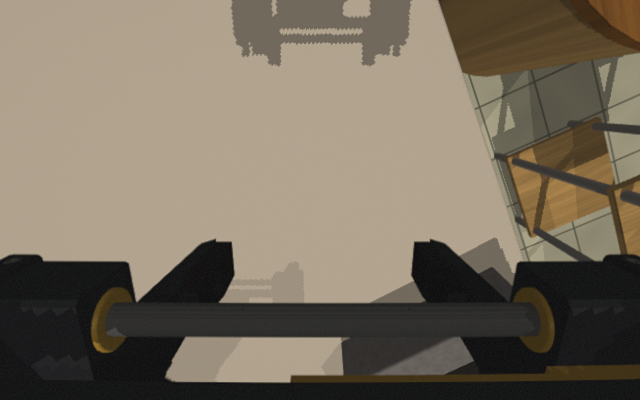

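Top picture: the cup is on the oblong mat (190,150), the box on the square mat (377,166), the flask on the hex mat (337,222) and the chrome holder on the round mat (421,213). The cross mat (242,222) is empty, and the amber bottle is at (293,154). The red (381,259) and yellow (442,160; 432,263) columns are look-alikes.

The swap is a four-cycle: box→cross, flask→square, holder→hex, cup→round, box→oblong.

```bash
cat > h.py <<'E'
import numpy as np, cv2
from scipy.spatial.transform import Rotation as R
from scipy.optimize import minimize
from plant import *
def K(p):
    f=200/np.tan(np.radians(p["fovy"])/2)
    return np.array([[f,0,p["cx"]],[0,f,p["cy"]],[0,0,1.]])
def proj(P,p):
    P=np.atleast_2d(np.asarray(P,float)); M=R.from_quat(p["orientation"]).as_matrix()
    C=(P-p["position"])@M
    return cv2.projectPoints(C,np.zeros(3),np.zeros(3),K(p),np.asarray(p["dist"]))[0][:,0]
def ray(px,p):
    u=cv2.undistortPoints(np.asarray(px,float).reshape(-1,1,2),K(p),np.asarray(p["dist"]))[:,0]
    d=np.c_[u,np.ones(len(u))]@R.from_quat(p["orientation"]).as_matrix().T
    return d/np.linalg.norm(d,axis=1)[:,None]
def onz(px,p,z):
    d=ray(px,p);t=(z-p["position"][2])/d[:,2]
    return (p["position"]+t[:,None]*d)
def tri(pxs,ps):
    A=np.zeros((3,3));b=np.zeros(3)
    for px,p in zip(pxs,ps):
        d=ray(px,p)[0];M=np.eye(3)-np.outer(d,d);A+=M;b+=M@p["position"]
    X=np.linalg.solve(A,b)
    return X,[float(np.linalg.norm(proj(X,p)[0]-px)) for px,p in zip(pxs,ps)]
E
python3 - <<'E'
from h import *
import pickle
D={}
names="flask cup holder tin square_mat round_mat hex_mat oblong_mat cross_mat bottle".split()
for c in("top","side"):
    snapshot(c)
    for n in names:
        s=silhouettes(n,c)
        D[c,n]=s
        print(c,n,[(round(float(x["score"]),2),[int(v) for v in x["bbox"]]) for x in s[:4]])
pickle.dump(D,open("D.pkl","wb"))
print(get_state()["clock"])
E
```

```text
top flask [(0.61, [333, 210, 12, 22])]
top cup [(0.65, [176, 135, 28, 23])]
top holder [(0.86, [425, 149, 28, 20]), (0.86, [369, 247, 21, 21]), (0.85, [414, 253, 31, 21]), (0.55, [413, 203, 25, 23])]
top tin [(0.81, [363, 145, 30, 36]), (0.25, [174, 135, 31, 25])]
top square_mat [(0.93, [349, 145, 51, 43])]
top round_mat [(0.56, [403, 196, 34, 35])]
top hex_mat [(0.83, [317, 205, 38, 39]), (0.19, [287, 141, 19, 31])]
top oblong_mat [(0.65, [172, 127, 47, 51])]
top cross_mat [(0.63, [222, 201, 42, 43])]
top bottle [(0.74, [286, 140, 19, 27]), (0.43, [317, 204, 38, 38])]
side flask [(0.94, [312, 210, 26, 40]), (0.23, [277, 116, 20, 35])]
side cup [(0.78, [278, 119, 20, 30]), (0.42, [301, 228, 43, 31])]
side holder [(0.94, [313, 256, 21, 47]), (0.83, [351, 301, 30, 48]), (0.77, [390, 259, 34, 53]), (0.63, [440, 239, 34, 50])]
side tin [(0.96, [382, 220, 40, 25])]
side square_mat [(0.58, [373, 220, 48, 37])]
side round_mat [(0.66, [378, 282, 50, 38])]
side hex_mat []
side oblong_mat [(0.93, [270, 138, 35, 14])]
side cross_mat [(0.63, [239, 176, 44, 29])]
side bottle [(0.86, [334, 149, 18, 46])]
1.25
```

Run:
```python
from h import *
import pickle
D=pickle.load(open("D.pkl","rb"))
pt,ps=camera_params("top"),camera_params("side")
H=dict(square_mat=.008,round_mat=.008,hex_mat=.008,oblong_mat=.008,cross_mat=.008)
for n in H:
    m=D["top",n][0]["mask"].astype(np.uint8)
    c=cv2.convexHull(np.argwhere(m)[:,::-1].astype(np.int32))
    r=cv2.minAreaRect(onz(c[:,0].astype(float),pt,.008)[:,:2].astype(np.float32))
    print(n,np.round(r[0],3),np.round(r[1],3),round(r[2],1))
print("red,yellows",onz([[379,257],[440,158],[430,262],[428,210]],pt,.095).round(3))
print("flask cap",tri([[341,219],[326,213]],[pt,ps]))
print("cup rim",tri([[187,146],[287,121]],[pt,ps]))
print("holder top",tri([[429,211],[410,269]],[pt,ps]))
print("tin top",tri([[380,164],[401,231]],[pt,ps]))
print("bottle cap",tri([[294,148],[345,155]],[pt,ps]))
s=get_state();print(R.from_quat(s["eef_rot"]).as_matrix().round(3))
pw=camera_params("wrist");Rt=R.from_quat(s["eef_rot"]);
print("cam in tool",Rt.inv().apply(pw["position"]-s["tool_pos"]), (Rt.inv()*R.from_quat(pw["orientation"])).as_matrix().round(3))
```

```text
square_mat [ 0.598 -0.173] [0.1   0.102] 24.4
round_mat [ 0.474 -0.291] [0.097 0.09 ] 16.5
hex_mat [ 0.446 -0.069] [0.105 0.099] 32.5
oblong_mat [0.629 0.323] [0.081 0.121] 59.2
cross_mat [0.439 0.185] [0.105 0.101] 78.3
red,yellows [[ 0.357 -0.171  0.095]
 [ 0.611 -0.323  0.095]
 [ 0.348 -0.298  0.095]
 [ 0.477 -0.293  0.095]]
flask cap (array([ 0.44839728, -0.07430994,  0.10636371]), [0.1084336265628917, 0.12250057565670001])
cup rim (array([0.62537649, 0.31919828, 0.09521437]), [0.7328283510546881, 0.6170239245564444])
holder top (array([ 0.47473543, -0.29418988,  0.10323153]), [0.22674104082365829, 0.2952998576064506])
tin top (array([ 0.59977799, -0.17734568,  0.03519562]), [1.052944468648275, 1.193717260582716])
bottle cap (array([0.61951735, 0.04912206, 0.12054608]), [0.9373894551480229, 0.9114682414102038])
[[ 0.     0.428  0.904]
 [ 0.     0.904 -0.428]
 [-1.     0.    -0.   ]]
cam in tool [-1.65823890e-01  2.94278179e-05 -7.22126091e-02] [[ 0.    -0.283  0.959]
 [ 1.    -0.    -0.   ]
 [ 0.     0.959  0.283]]
```

```bash
cat >> h.py <<'E'
def state():
    s=get_state();Rt=R.from_quat(s["eef_rot"]);M=Rt.as_matrix()
    # heading = angle of tool y in world xy
    return s,M
def go(x,y,z,ang=None,sym=True):
    """print delta in tool cm, and yaw so tool y axis points at world angle ang"""
    s,M=state()
    d=M.T@(np.array([x,y,z])-s["tool_pos"])*100
    yaw=0.
    if ang is not None:
        cur=np.arctan2(M[1,1],M[0,1])
        dw=ang-cur                       # wanted world rotation about +z
        if sym: dw=(dw+np.pi/2)%np.pi-np.pi/2
        else: dw=(dw+np.pi)%(2*np.pi)-np.pi
        yaw=-dw                          # tool x is down
    print("delta",d.round(2),"yaw",round(yaw,3),"rows",np.ceil(max(np.linalg.norm(d)/4.17,abs(yaw)/.125)),"| pos",s["tool_pos"].round(4),"ang",round(float(np.arctan2(M[1,1],M[0,1])),3),"q7",s["q"][6].round(2),"down",M[2,0].round(4),"F",s["contact_force"].round(1),"open",round(s["opening"],3),"t",s["clock"])
def snap(c,name):
    p=camera_params(c);im=snapshot(c);cv2.imwrite(f"pics/{name}.png",im[:,:,::-1]);return p,im
E
python3 -c "
from h import *
go(.44,.22,.36,np.pi/2)"
```

```text
delta [-14.24 -23.77  30.33] yaw -0.443 rows 10.0 | pos [0.2678 0.5648 0.2177] ang 1.128 q7 -0.22 down -1.0 F [-0.3 -0.7  0.2] open 1.001 t 1.25
```

apply_moves(
  delta_pos=[
    [-14.2,-23.8,30.3],
    [-14.2,-23.8,30.3],
    [-14.2,-23.8,30.3],
    [-14.2,-23.8,30.3],
    [-14.2,-23.8,30.3],
    [-14.2,-23.8,30.3],
    [-14.2,-23.8,30.3],
    [-14.2,-23.8,30.3],
    [-14.2,-23.8,30.3],
    [-14.2,-23.8,30.3],
  ],
  yaw=[-0.443,-0.443,-0.443,-0.443,-0.443,-0.443,-0.443,-0.443,-0.443,-0.443],
  gripper=[100,100,100,100,100,100,100,100,100,100],
)

```text
clock: 2.08
tool_pos: [0.4407, 0.217, 0.3608]
eef_rot: [0.0, 0.707, -0.001, 0.708]
contact_force: [0.5, 0.4, -0.3]
opening: 0.998
```

```bash
python3 -c "
from h import *
p,im=snap('wrist','b1')
go(.42,-.18,.36,np.pi/2)"
```

```text
delta [  0.4  -39.06  -2.07] yaw -0.012 rows 10.0 | pos [0.4455 0.2103 0.3625] ang 1.558 q7 0.86 down -1.0 F [ 2.9 -3.9  0.5] open 1.0 t 2.1333
```

View pics/b1.png

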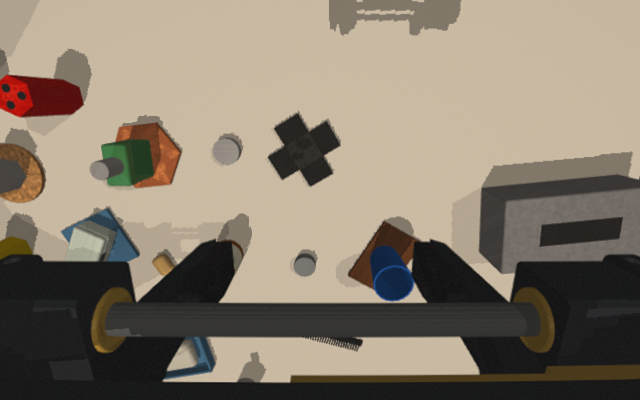

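The wrist image runs downward with +x and the fingers hide the bottom. The cross is at (305,150), the oblong mat with the cup at (385,260), and the flask on the hex tile at (140,155). I'll move further out in x for a clear view.

apply_moves(
  delta_pos=[
    [0,4,15.5],
    [0,4,15.5],
    [0,4,15.5],
    [0,4,15.5],
    [0,4,15.5],
    [0,4,15.5],
    [0,4,15.5],
  ],
  yaw=[0,0,0,0,0,0,0],
  gripper=[100,100,100,100,100,100,100],
)

```text
clock: 2.72
tool_pos: [0.5999, 0.2488, 0.3628]
eef_rot: [0.003, 0.705, -0.006, 0.709]
contact_force: [0.8, 0.5, 0.1]
opening: 1.001
```

Run:
```python
from h import *
import pickle
p,im=snap('wrist','b2')
p2=camera_params('wrist');print(p2["position"]-p["position"])
D={}
for n in "cup oblong_mat cross_mat bottle".split():
    D[n]=silhouettes(n,"wrist");print(n,[(round(float(x["score"]),2),[int(v) for v in x["bbox"]]) for x in D[n][:3]])
pickle.dump((p,im,D),open("b2.pkl","wb"))
go(.60,-.17,.36,np.pi/2)
```

```text
[-4.68397099e-04 -6.09481329e-05  5.64684124e-04]
cup [(0.66, [354, 151, 46, 49]), (0.61, [23, 116, 87, 76]), (0.45, [23, 126, 54, 62])]
oblong_mat [(0.73, [331, 123, 82, 83])]
cross_mat [(0.57, [240, 0, 79, 80])]
bottle [(0.84, [153, 144, 64, 48]), (0.73, [36, 24, 80, 48])]
delta [  0.59 -41.84   0.47] yaw -0.012 rows 11.0 | pos [0.6    0.2485 0.3642] ang 1.559 q7 0.93 down -1.0 F [ 0.1 -0.3  0.5] open 1.002 t 2.9667
```

View pics/b2.png

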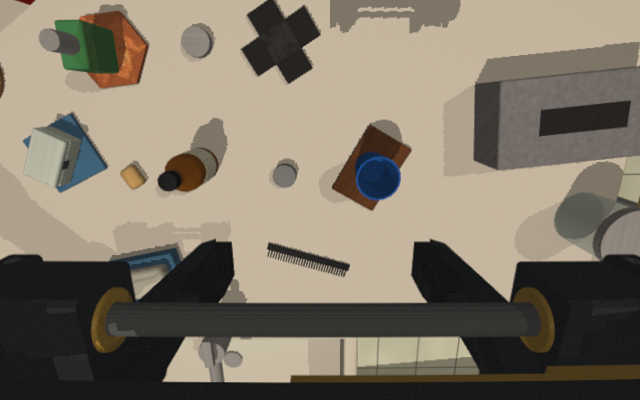

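The cross is complete at (282,40) and the oblong mat, with the cup, is at (373,167). Next is the right side.

apply_moves(
  delta_pos=[
    [0.6,-41,0],
    [0.6,-41,0],
    [0.6,-41,0],
    [0.6,-41,0],
    [0.6,-41,0],
    [0.6,-41,0],
    [0.6,-41,0],
    [0.6,-41,0],
    [0.6,-41,0],
    [0.6,-41,0],
  ],
  yaw=[-0.012,-0.012,-0.012,-0.012,-0.012,-0.012,-0.012,-0.012,-0.012,-0.012],
  gripper=[100,100,100,100,100,100,100,100,100,100],
)

```text
clock: 3.8
tool_pos: [0.5942, -0.1651, 0.3606]
eef_rot: [-0.002, 0.704, -0.003, 0.71]
contact_force: [0.6, 0.2, 0.6]
opening: 0.996
```

apply_moves(
  delta_pos=[
    [0,0,0],
    [0,0,0],
    [0,0,0],
  ],
  yaw=[0,0,0],
  gripper=[100,100,100],
)

```text
clock: 4.05
tool_pos: [0.5941, -0.1639, 0.361]
eef_rot: [-0.001, 0.704, -0.002, 0.71]
contact_force: [0.1, 0.5, 0.4]
opening: 1.003
```

Run:
```python
from h import *
import pickle
p,im=snap('wrist','c1')
D={}
for n in "flask holder tin square_mat round_mat hex_mat".split():
    D[n]=silhouettes(n,"wrist");print(n,[(round(float(x["score"]),2),[int(v) for v in x["bbox"]]) for x in D[n][:3]])
pickle.dump((p,im,D),open("c1.pkl","wb"))
go(.60,-.17,.36,np.pi/2)
```

```text
flask [(0.68, [373, 22, 40, 48])]
holder [(0.82, [192, 40, 61, 45]), (0.77, [185, 146, 53, 43])]
tin [(0.87, [290, 123, 49, 63])]
square_mat [(0.61, [277, 114, 81, 77])]
round_mat [(0.61, [207, 34, 62, 73])]
hex_mat [(0.68, [349, 5, 77, 83])]
delta [ 0.07 -0.6   0.56] yaw 0.0 rows 1.0 | pos [ 0.5944 -0.164   0.3607] ang 1.571 q7 1.61 down -1.0 F [0.6 0.5 0.5] open 1.001 t 4.4
```

View pics/c1.png

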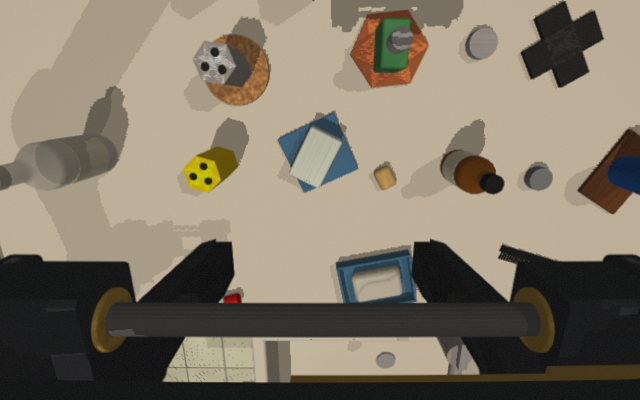

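```bash
cat >> h.py <<'E'
def regpoly(n,flat,a0=0):
    r=flat/2/np.cos(np.pi/n); a=a0+np.arange(n)*2*np.pi/n
    return np.c_[r*np.cos(a),r*np.sin(a)]
def rect(a,b): return np.array([[a,b],[-a,b],[-a,-b],[a,-b]])/2
circ=lambda d:np.c_[np.cos(np.linspace(0,2*np.pi,40)),np.sin(np.linspace(0,2*np.pi,40))]*d/2
def prism(P,z0,z1): return np.vstack([np.c_[P,np.full(len(P),z)] for z in (z0,z1)])
a,b=.055,.022
MODEL=dict( # list of convex parts
 tin=[prism(rect(.08,.052),0,.036)],
 holder=[prism(regpoly(6,.046,0),0,.095)],  # flats face +-y -> corners at 0deg
 flask=[prism(rect(.06,.036),0,.07),prism(circ(.026),.07,.106)],
 cup=[np.vstack([np.c_[circ(.050),np.zeros(40)],np.c_[circ(.062),np.full(40,.085)]])],
 square_mat=[prism(rect(.098,.098),0,.008)], round_mat=[prism(circ(.1),0,.008)],
 hex_mat=[prism(regpoly(6,.1,0),0,.008)], oblong_mat=[prism(rect(.12,.08),0,.008)],
 cross_mat=[prism(rect(.11,.044),0,.008),prism(rect(.044,.11),0,.008)],
 bottle=[prism(circ(.054),0,.09),prism(circ(.03),.09,.13)])
def render(n,x,y,th,z,p,S=4):
    m=np.zeros((400*S,640*S),np.uint8);c,s=np.cos(th),np.sin(th);Rz=np.array([[c,-s,0],[s,c,0],[0,0,1]])
    for P in MODEL[n]:
        q=proj(P@Rz.T+[x,y,z],p)
        h=cv2.convexHull(((q+.5)*S-.5).round().astype(np.int32));cv2.fillConvexPoly(m,h,1)
    return m
def fit(n,mask,p,x0,z=0.,occ=None,S=4,yaws=None,fitz=False):
    up=lambda m:cv2.resize(m.astype(np.float32),None,fx=S,fy=S,interpolation=cv2.INTER_LINEAR)>.5
    M=up(mask);O=up(occ) if occ is not None else np.zeros_like(M)
    M=M&~O
    def cost(v):
        r=render(n,v[0],v[1],v[2],v[3] if fitz else z,p,S).astype(bool)
        return ((M&~r).sum()+(r&~M&~O).sum())/max(M.sum(),1)
    best=None
    for th in (yaws if yaws is not None else [0]):
        st=np.array([x0[0],x0[1],th]+([z] if fitz else []))
        sx=np.vstack([st]+[st+d for d in np.eye(len(st))*([.006,.006,.15,.006][:len(st)])])
        r=minimize(cost,st,method="Nelder-Mead",options=dict(initial_simplex=sx,xatol=1e-4,fatol=1e-5,maxiter=160))
        if best is None or r.fun<best.fun:best=r
    return best.x,best.fun
def overlay(im,fits,p,name,crop=None,k=3):
    """fits: list (model,x,y,th,z)"""
    o=cv2.resize(im[:,:,::-1].copy(),None,fx=k,fy=k,interpolation=cv2.INTER_CUBIC)
    for f in fits:
        m=render(*f,p,S=k);cs,_=cv2.findContours(m,cv2.RETR_EXTERNAL,cv2.CHAIN_APPROX_NONE);cv2.drawContours(o,cs,-1,(255,0,255),1)
    if crop: x,y,w,h=crop;o=o[y*k:(y+h)*k,x*k:(x+w)*k]
    cv2.imwrite(f"pics/{name}.png",o)
E
cat > fit1.py <<'E'
from h import *
import pickle,json
y4=np.radians([0,22,45,67]);y6=np.radians([0,15,30,45]);y12=np.radians(range(0,180,30))
res={}
p,im,D=pickle.load(open("c1.pkl","rb"))
hs=[s for s in D["holder"]]
hol=[s for s in hs if s["bbox"][1]<100][0]["mask"]
def m(n):return D[n][0]["mask"]
for n,x0,ys in (("tin",(.6,-.175),y12),("flask",(.447,-.073),y12),("holder",(.475,-.293),y6)):
    mk=hol if n=="holder" else m(n)
    res[n]=fit(n,mk,p,x0,.008,yaws=ys)
for n,x0,ys,oc in (("square_mat",(.598,-.173),y4,"tin"),("hex_mat",(.446,-.069),y6,"flask"),("round_mat",(.474,-.291),[0],None)):
    res[n]=fit(n,m(n),p,x0,0,occ=cv2.dilate((hol if oc is None else m(oc)).astype(np.uint8),np.ones((3,3)))>0,yaws=ys)
f1=[(n,*v[0],.0 if "mat" in n else .008) for n,v in res.items()]
overlay(im,f1,p,"fit_c",(180,0,260,200))
p,im,D=pickle.load(open("b2.pkl","rb"))
r2={}
r2["cup"]=fit("cup",m("cup"),p,(.627,.32),.008)
r2["oblong_mat"]=fit("oblong_mat",m("oblong_mat"),p,(.629,.323),0,occ=m("cup"),yaws=y12)
r2["cross_mat"]=fit("cross_mat",m("cross_mat"),p,(.439,.185),0,yaws=y4)
f2=[(n,*v[0],.0 if "mat" in n else .008) for n,v in r2.items()]
overlay(im,f2,p,"fit_b",(220,0,260,220))
res.update(r2)
for n,v in res.items():print(n,v[0][:2].round(4),"deg",np.degrees(v[0][2]).round(1),"cost",round(v[1],3))
json.dump({n:list(map(float,v[0])) for n,v in res.items()},open("fit.json","w"))
E
python3 fit1.py
```

```text
tin [ 0.6015 -0.1787] deg -27.5 cost 0.05
flask [ 0.4522 -0.0739] deg 179.2 cost 0.077
holder [ 0.4759 -0.2959] deg 22.1 cost 0.025
square_mat [ 0.6014 -0.173 ] deg 115.4 cost 0.049
hex_mat [ 0.4491 -0.0688] deg 37.2 cost 0.042
round_mat [ 0.4773 -0.2964] deg 0.8 cost 0.035
cup [0.6276 0.3225] deg 6.6 cost 0.034
oblong_mat [0.6315 0.3253] deg 149.6 cost 0.064
cross_mat [0.4418 0.1864] deg 30.4 cost 0.034
```

View pics/fit_c.png

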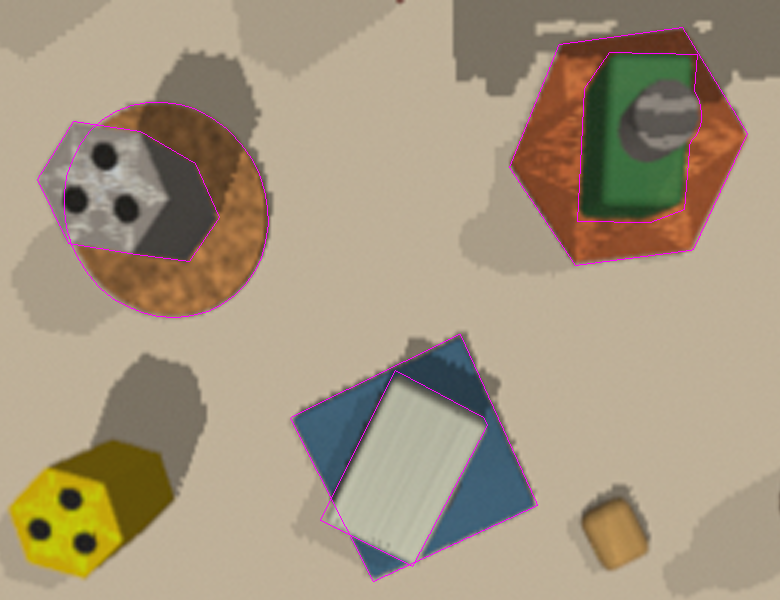

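View pics/fit_b.png

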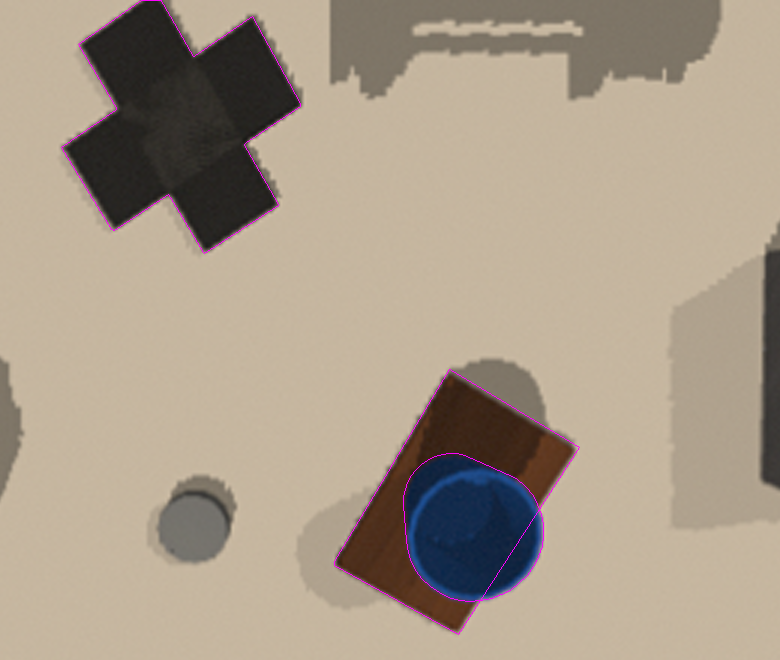

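Run:
```python
from h import *
import pickle
p,im,D=pickle.load(open("c1.pkl","rb"))
k=8
a=cv2.resize(im[110:195,270:365,::-1],None,fx=k,fy=k,interpolation=cv2.INTER_NEAREST)
cs,_=cv2.findContours(cv2.resize(D["tin"][0]["mask"][110:195,270:365].astype(np.uint8),None,fx=k,fy=k,interpolation=0),0,1)
cv2.drawContours(a,cs,-1,(0,0,255),1)
cv2.imwrite("pics/tin.png",a[:600])
```

```text
(no output)
```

View pics/tin.png

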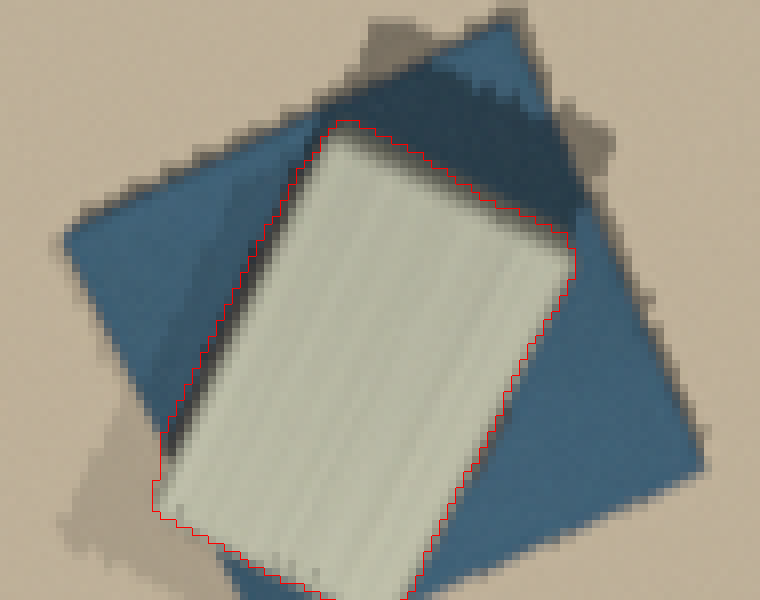

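```bash
cat > fit2.py <<'E'
from h import *
import pickle,json
F=json.load(open("fit.json"))
p,im,D=pickle.load(open("c1.pkl","rb"))
hsv=cv2.cvtColor(im,cv2.COLOR_RGB2HSV).astype(int)
# tin top
m=np.zeros((400,640),np.uint8);m[115:192,280:345]=1
t=((hsv[...,2]>150)&(hsv[...,1]<60)&(cv2.dilate(D["tin"][0]["mask"].astype(np.uint8),np.ones((3,3)))>0)).astype(np.uint8)
pts=np.argwhere(t)[:,::-1].astype(float)
h=cv2.convexHull(onz(pts,p,.044)[:,:2].astype(np.float32)*1000)
r=cv2.minAreaRect(h);print("tin top",np.round(r[0],1),np.round(r[1],1),r[2],len(pts))
hm=render("hex_mat",*F["hex_mat"],0,p,1)>0
hm=cv2.dilate(hm.astype(np.uint8),np.ones((3,3)))>0
fl=hm&((hsv[...,1]<70)|((hsv[...,0]>35)&(hsv[...,0]<100)))
fl&=(np.indices(fl.shape)[1]>365)&(np.indices(fl.shape)[1]<416)&(np.indices(fl.shape)[0]>15)
n,l,st,_=cv2.connectedComponentsWithStats(fl.astype(np.uint8));fl=l==1+np.argmax(st[1:,4])
x,c=fit("flask",fl,p,(.447,-.073),.008,yaws=np.radians(range(-30,30,10)));print("flask",x.round(4),np.degrees(x[2]).round(1),c)
o=im.copy();o[fl,0]=255;o[t>0,2]=0
overlay(o,[("flask",*x,.008),("tin",r[0][0]/1000,r[0][1]/1000,np.radians(r[2]+ (90 if r[1][0]<r[1][1] else 0)),.008)],p,"fit_f",(270,0,170,195),4)
E
python3 fit2.py
```

```text
tin top [ 601.9 -180. ] [55.5 78.8] 65.08235931396484 1744
flask [ 0.4513 -0.074  -0.0865] -5.0 0.13296749683410722
```

View pics/fit_f.png

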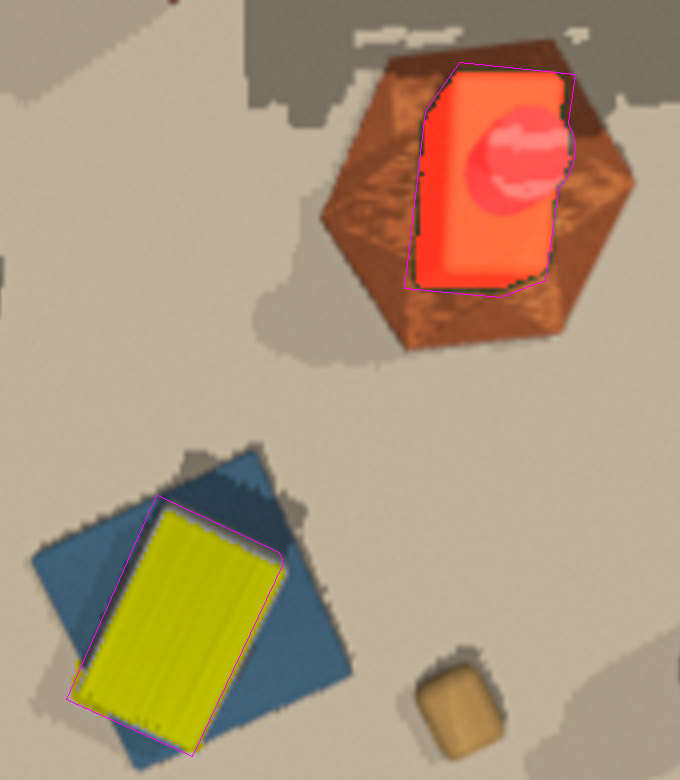

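Run:
```python
from h import *
import pickle
p,im,D=pickle.load(open("c1.pkl","rb"))
hsv=cv2.cvtColor(im,cv2.COLOR_RGB2HSV).astype(int)
t=((hsv[...,2]>150)&(hsv[...,1]<60)).astype(np.uint8)
t[:115]=0;t[192:]=0;t[:,:288]=0;t[:,345:]=0
t=cv2.morphologyEx(t,cv2.MORPH_OPEN,np.ones((5,5)))
n,l,st,_=cv2.connectedComponentsWithStats(t);t=l==1+np.argmax(st[1:,4])
h=cv2.convexHull(onz(np.argwhere(t)[:,::-1].astype(float),p,.044)[:,:2].astype(np.float32)*1000)
print(cv2.minAreaRect(h),t.sum())
go(.602,-.179,.11,np.radians(64))
```

```text
((606.5574951171875, -175.6849822998047), (92.9109878540039, 85.506103515625), 0.007871400564908981) 2186
delta [25.08 -1.36  0.56] yaw 0.454 rows 7.0 | pos [ 0.5944 -0.164   0.3607] ang 1.571 q7 1.61 down -1.0 F [0.6 0.5 0.5] open 1.001 t 4.4
```

apply_moves(
  delta_pos=[
    [25,-1.4,0.6],
    [25,-1.4,0.6],
    [25,-1.4,0.6],
    [25,-1.4,0.6],
    [25,-1.4,0.6],
    [25,-1.4,0.6],
    [25,-1.4,0.6],
    [25,-1.4,0.6],
    [25,-1.4,0.6],
  ],
  yaw=[0.454,0.454,0.454,0.454,0.454,0.454,0.454,0.454,0.454],
  gripper=[100,100,100,100,100,100,100,100,100],
  force=15,
)

```text
clock: 5.15
tool_pos: [0.6041, -0.1792, 0.113]
eef_rot: [0.158, 0.685, -0.16, 0.693]
contact_force: [-0.5, -0.7, 1.0]
opening: 1.002
```

Run:
```python
from h import *
p,im=snap("wrist","d1");snap("top","d1t")
go(.602,-.179,.027,np.radians(64))
```

```text
delta [ 8.72 -0.07 -0.41] yaw 0.0 rows 3.0 | pos [ 0.6048 -0.1795  0.1142] ang 1.117 q7 1.16 down -0.9999 F [-0.3 -0.5  0.2] open 0.998 t 5.25
```

View pics/d1.png

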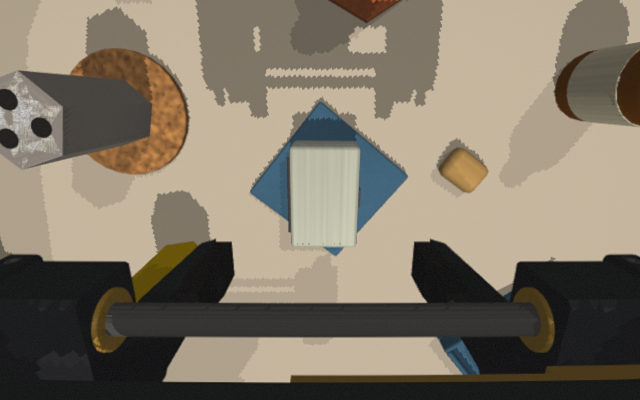

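Run:
```python
from h import *
p=camera_params("wrist")
q=onz([[293,147],[358,146],[357,245],[292,245]],p,.044)[:,:2];print(q.round(4),q.mean(0).round(4))
d=lambda a,b:np.linalg.norm(q[a]-q[b]);print(d(0,1),d(1,2),np.degrees(np.arctan2(*(q[0]-q[3])[::-1])))
c=onz([[321,99],[408,178],[336,255],[250,191]],p,.008)[:,:2];print(c.round(4),c.mean(0))
```

```text
[[ 0.5586 -0.1805]
 [ 0.5784 -0.1384]
 [ 0.6488 -0.1708]
 [ 0.6264 -0.2167]] [ 0.603  -0.1766]
0.04650783495681254 0.07751677774229744 151.87994495541548
[[ 0.5379 -0.1482]
 [ 0.628  -0.11  ]
 [ 0.6665 -0.1959]
 [ 0.5791 -0.2364]] [ 0.60287657 -0.17260467]
```

apply_moves(
  delta_pos=[
    [4,0.15,-0.3],
    [7,0.15,-0.3],
    [8.7,0.15,-0.3],
    [8.7,0.15,-0.3],
    [8.7,0.15,-0.3],
    [8.7,0.15,-0.3],
    [8.7,0.15,-0.3],
    [8.7,0.15,-0.3],
    [8.7,0.15,-0.3],
    [8.7,0.15,-0.3],
  ],
  yaw=[0,0,0,0,0,0,0,0,0,0],
  gripper=[100,100,100,100,0,0,0,0,0,0],
  force=20,
)

```text
clock: 6.08
tool_pos: [0.6044, -0.1776, 0.0279]
eef_rot: [0.158, 0.683, -0.16, 0.695]
contact_force: [-0.4, 0.0, -0.2]
opening: 0.57
```

apply_moves(
  delta_pos=[
    [0,0,0],
    [0,0,0],
    [0,0,0],
    [-4,0,0],
    [-8,0,0],
    [-10,0,0],
    [-10,0,0],
    [-10,0,0],
  ],
  yaw=[0,0,0,0,0,0,0,0],
  gripper=[0,0,0,0,0,0,0,0],
  force=20,
)

```text
clock: 6.75
tool_pos: [0.6036, -0.1771, 0.1292]
eef_rot: [0.158, 0.682, -0.16, 0.696]
contact_force: [-0.7, 0.0, -0.4]
opening: 0.007
```

Run:
```python
from h import *
p,im=snap("wrist","d2")
go(.4418,.1864,.13,np.radians(30.4+90))
```

```text
delta [ -0.71  25.61 -30.36] yaw -0.984 rows 10.0 | pos [ 0.6025 -0.1769  0.1277] ang 1.117 q7 1.16 down -0.9999 F [0.1 0.3 0.1] open 0.005 t 6.8
```

View pics/d2.png

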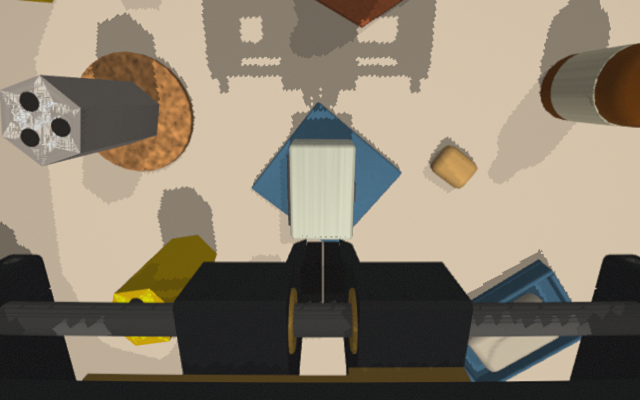

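Run:
```python
from h import *
p=camera_params("wrist");s,M=state();T=s["tool_pos"]
print("tip,tcp,grasp",proj([T+M[:,0]*.014,T,T-M[:,0]*.005],p))
print("below TCP at .044,.008",proj([[T[0],T[1],.044],[T[0],T[1],.008]],p))
q=onz([[292,142],[355,141],[352,240],[290,239]],p,.044)[:,:2];print(q.round(4),q.mean(0).round(4))
k=4;im=cv2.imread("pics/d2.png")
cv2.imwrite("pics/d2z.png",cv2.resize(im[125:275,230:430],None,fx=k,fy=k,interpolation=cv2.INTER_NEAREST))
pt,it=snap("top","d2t");ps,isd=snap("side","d2s")
cv2.imwrite("pics/d2tz.png",np.vstack([cv2.resize(it[110:210,330:470,::-1],None,fx=4,fy=4)]))
cv2.imwrite("pics/d2sz.png",np.vstack([cv2.resize(isd[140:280,320:480,::-1],None,fx=4,fy=4)]))
```

```text
tip,tcp,grasp [[322.47476097 230.97810723]
 [322.47378977 240.53662161]
 [322.47340657 244.30544826]]
below TCP at .044,.008 [[322.47822606 196.43220626]
 [322.47938816 184.84610599]]
[[ 0.5539 -0.1787]
 [ 0.5741 -0.1358]
 [ 0.647  -0.1714]
 [ 0.6237 -0.2171]] [ 0.5997 -0.1758]
```

View pics/d2z.png

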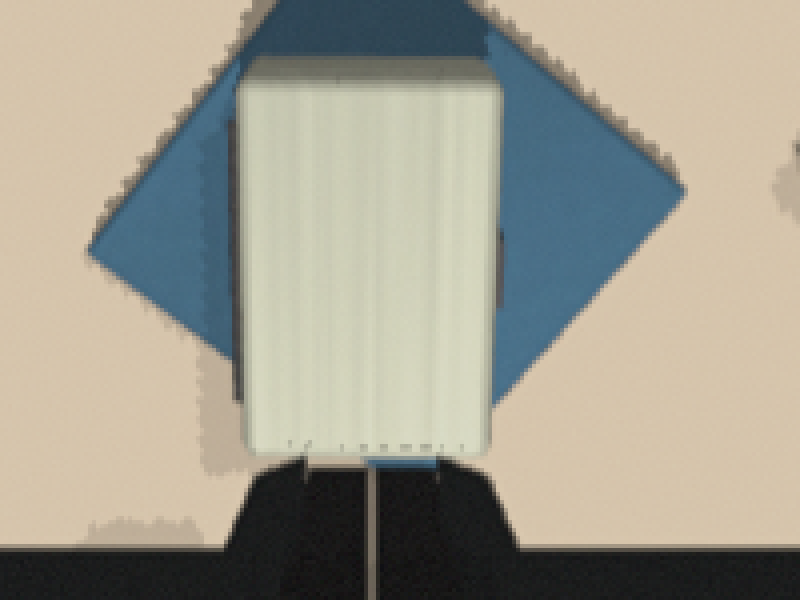

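View pics/d2sz.png

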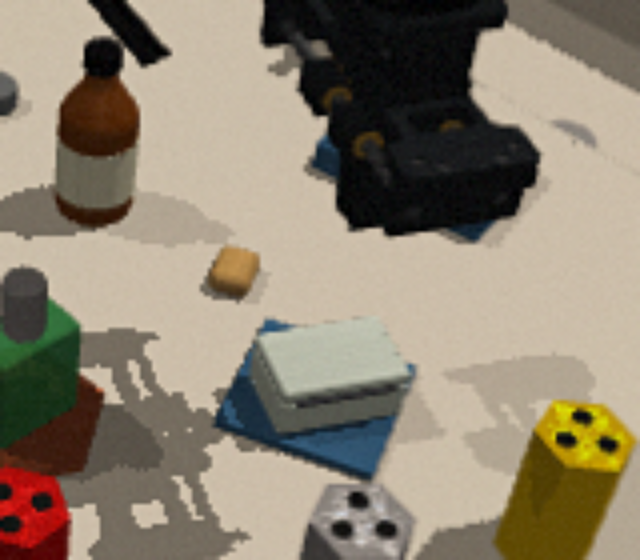

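View pics/d2tz.png

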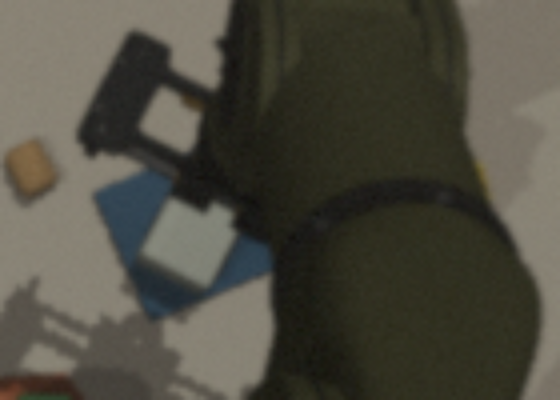

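Run:
```python
from h import *
s,M=state();T=s["tool_pos"]
for c,nm in(("side","d2s"),("top","d2t")):
    p=camera_params(c);P=[T+M[:,0]*.014,T,T-M[:,0]*.05,[T[0],T[1],.008]]
    q=proj(P,p);print(c,q.round(1))
    im=cv2.imread(f"pics/{nm}.png");x0,y0=q[1].astype(int)-[80,60]
    k=5;o=cv2.resize(im[y0:y0+120,x0:x0+160],None,fx=k,fy=k,interpolation=cv2.INTER_CUBIC)
    for a,col in zip(q,[(0,0,255),(0,255,0),(255,0,0),(255,0,255)]):cv2.circle(o,tuple(((a-[x0,y0]+.5)*k).astype(int)),4,col,-1)
    cv2.imwrite(f"pics/{nm}p.png",o)
# FK sanity: joints
print(s["q"].round(3))
```

```text
side [[407.9 206.1]
 [408.9 201.4]
 [412.4 183.8]
 [400.8 238.3]]
top [[383.4 158.7]
 [384.2 157.8]
 [387.2 154.2]
 [377.6 165.7]]
[ 0.297  0.798 -0.157  1.656  0.184  0.689  1.163]
```

View pics/d2sp.png

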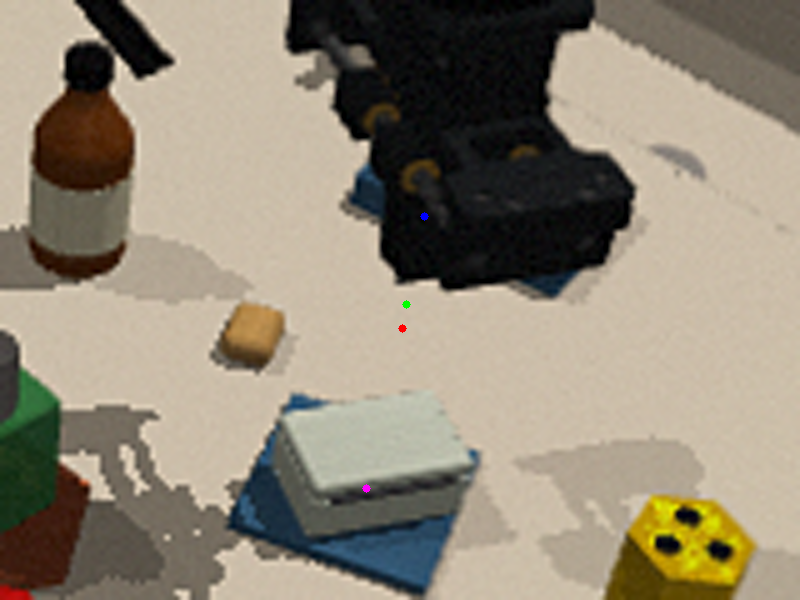

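View pics/d2tp.png

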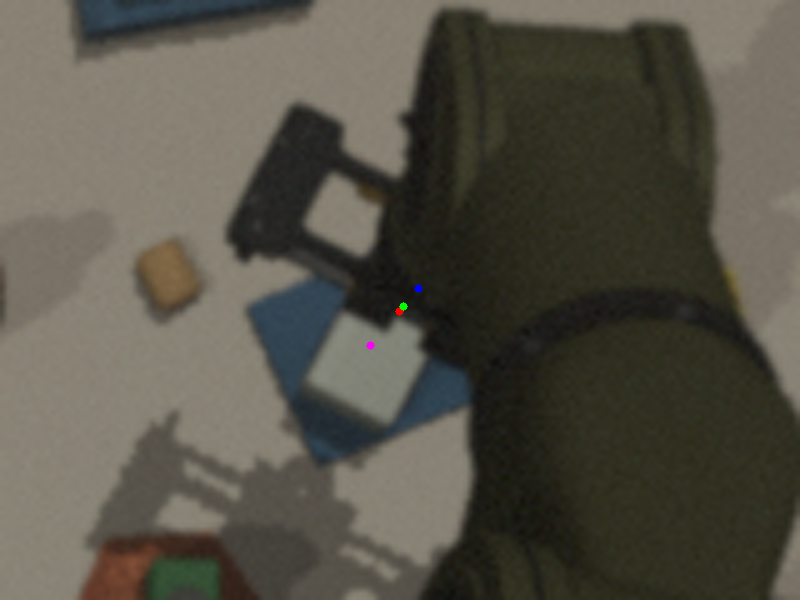

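The jaws closed on nothing. From the wrist picture the open fingertip corners at (232,242) and (413,242) work out to about 19 mm *behind* the reported TCP, not 14 mm ahead. The side view agrees: no finger shows at the predicted tip. At TCP z=28 mm the tips were therefore just above the 44 mm lid. I'll go lower in stages and check force.

apply_moves(
  delta_pos=[
    [0,0,0],
    [0,0,0],
    [0,0,0],
    [0,0,0],
    [0,0,0],
    [0,0,0],
    [0,0,0],
    [0,0,0],
    [0,0,0],
    [0,0,0],
  ],
  yaw=[0,0,0,0,0,0,0,0,0,0],
  gripper=[100,100,100,100,100,100,100,100,100,100],
)

```text
clock: 7.73
tool_pos: [0.6017, -0.1767, 0.1265]
eef_rot: [0.158, 0.684, -0.16, 0.694]
contact_force: [0.6, -0.7, -0.7]
opening: 0.737
```

apply_moves(
  delta_pos=[
    [4,0,0],
    [8,0,0],
    [9.5,0,0],
    [10.3,0,0],
    [10.8,0,0],
    [11.3,0,0],
    [11.7,0,0],
    [11.7,0,0],
  ],
  yaw=[0,0,0,0,0,0,0,0],
  gripper=[100,100,100,100,100,100,100,100],
)

```text
clock: 8.4
tool_pos: [0.6036, -0.1776, 0.01]
eef_rot: [0.158, 0.684, -0.16, 0.694]
contact_force: [0.3, 0.6, -0.1]
opening: 0.999
```

Run:
```python
from h import *
p,im=snap("wrist","d3");p,im=snap("side","d3s")
cv2.imwrite("pics/d3sz.png",cv2.resize(im[150:270,330:490,::-1],None,fx=5,fy=5))
go(.6015,-.177,.003,np.radians(64))
```

```text
delta [ 0.74 -0.04 -0.25] yaw 0.0 rows 1.0 | pos [ 0.6038 -0.1776  0.0104] ang 1.117 q7 1.13 down -0.9999 F [-0.5 -0.5 -0.1] open 1.002 t 8.5
```

View pics/d3.png

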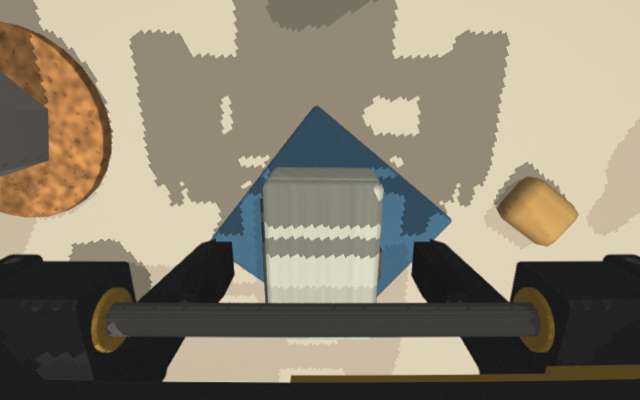

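View pics/d3sz.png

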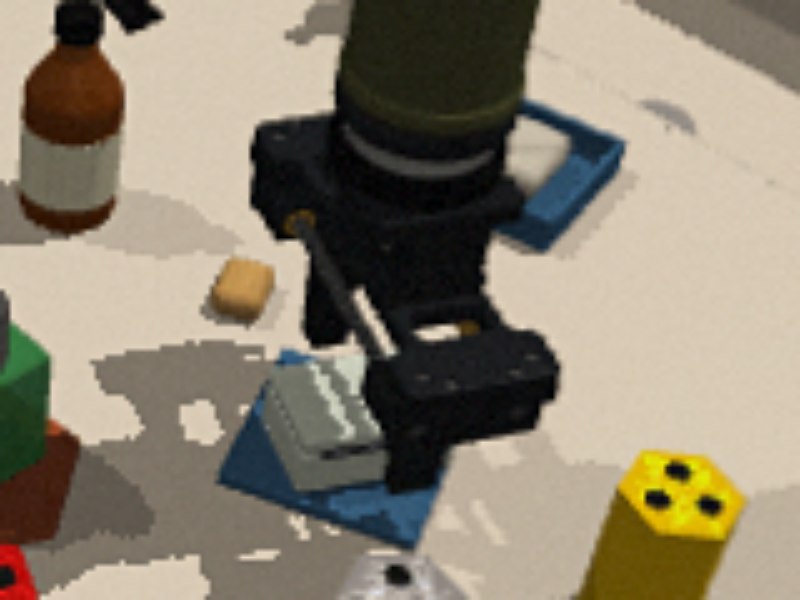

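The fingertips now straddle the box. I'll go 6 mm lower and close, allowing more time.

apply_moves(
  delta_pos=[
    [0.6,0,-0.2],
    [0.6,0,-0.2],
    [0.6,0,-0.2],
    [0.6,0,-0.2],
    [0.6,0,-0.2],
    [0.6,0,-0.2],
    [0.6,0,-0.2],
    [0.6,0,-0.2],
    [0.6,0,-0.2],
    [0.6,0,-0.2],
  ],
  yaw=[0,0,0,0,0,0,0,0,0,0],
  gripper=[100,100,30,30,30,30,30,30,30,30],
  force=20,
)

```text
clock: 9.33
tool_pos: [0.6021, -0.1768, 0.0045]
eef_rot: [0.158, 0.684, -0.16, 0.694]
contact_force: [0.1, 0.0, 1.8]
opening: 0.59
```

apply_moves(
  delta_pos=[
    [0,0,0],
    [0,0,0],
    [0,0,0],
    [0,0,0],
    [-1,0,0],
    [-3,0,0],
    [-6,0,0],
    [-6,0,0],
    [-6,0,0],
  ],
  yaw=[0,0,0,0,0,0,0,0,0],
  gripper=[30,30,30,30,30,30,30,30,30],
  force=20,
)

```text
clock: 10.08
tool_pos: [0.6026, -0.1768, 0.0664]
eef_rot: [0.158, 0.682, -0.16, 0.696]
contact_force: [-0.4, 0.6, -1.1]
opening: 0.588
```

Run:
```python
from h import *
p,im=snap("wrist","d4")
s,M=state()
# hold: finger tip corner, tool frame
go(.4418,.1864,.09,np.radians(30.4+90))
```

```text
delta [ -2.99  25.62 -30.21] yaw -0.984 rows 10.0 | pos [ 0.6014 -0.1765  0.065 ] ang 1.117 q7 1.14 down -0.9999 F [-0.9 -0.8 -1.8] open 0.589 t 10.1333
```

View pics/d4.png

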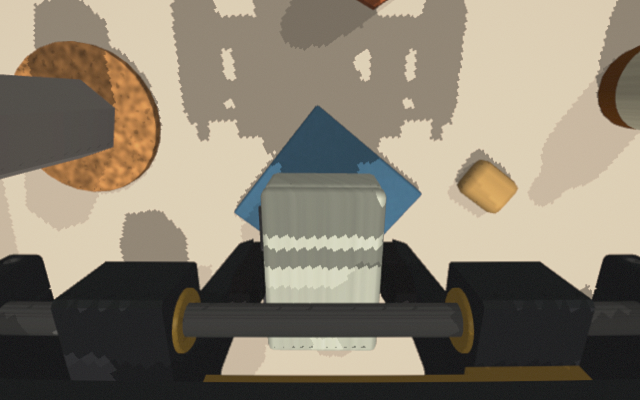

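Opening is 51.8 mm, so the box is held. Next I raise it, carry it to the cross and turn it.

Run:
```python
from h import *
go(.4418,.1864,.15,np.radians(30.4))
```

```text
delta [ -8.99  25.62 -30.11] yaw 0.586 rows 10.0 | pos [ 0.6014 -0.1765  0.065 ] ang 1.117 q7 1.14 down -0.9999 F [-0.9 -0.8 -1.8] open 0.589 t 10.1333
```

apply_moves(
  delta_pos=[
    [-4,0,0],
    [-8,0,0],
    [-9,2,-2],
    [-9,5,-6],
    [-9,8,-9],
    [-9,11,-12],
    [-9,13,-15],
    [-9,16,-18],
    [-9,18,-21],
    [-9,20,-24],
  ],
  yaw=[0,0,0.1,0.2,0.3,0.4,0.5,0.586,0.586,0.586],
  gripper=[30,30,30,30,30,30,30,30,30,30],
)

```text
clock: 10.97
tool_pos: [0.4699, 0.1115, 0.1501]
eef_rot: [0.351, 0.609, -0.351, 0.619]
contact_force: [-0.3, 1.8, -1.1]
opening: 0.592
```

Run:
```python
from h import *
go(.4418,.1864,.10,np.radians(30.4))
```

```text
delta [ 4.92  1.35 -7.94] yaw 0.002 rows 3.0 | pos [0.4699 0.1115 0.1501] ang 0.532 q7 0.27 down -0.9999 F [-0.3  1.8 -1.1] open 0.592 t 10.9667
```

apply_moves(
  delta_pos=[
    [0,0.7,-4],
    [2,1.35,-7.9],
    [5,1.35,-7.9],
    [8,1.35,-7.9],
    [11,1.35,-7.9],
    [13,1.35,-7.9],
    [13.8,1.35,-7.9],
    [14.2,1.35,-7.9],
    [14.4,1.35,-7.9],
    [14.4,1.35,-7.9],
  ],
  yaw=[0,0,0,0,0,0,0,0,0,0],
  gripper=[30,30,30,30,30,30,30,30,30,30],
)

```text
clock: 11.8
tool_pos: [0.4434, 0.1853, 0.0056]
eef_rot: [0.351, 0.609, -0.351, 0.619]
contact_force: [-0.3, -0.4, -0.9]
opening: 0.586
```

Run:
```python
from h import *
go(.4418,.1864,.0045,np.radians(30.4))
```

```text
delta [ 0.11 -0.09 -0.18] yaw 0.002 rows 1.0 | pos [0.4434 0.1853 0.0056] ang 0.532 q7 0.16 down -0.9999 F [-0.3 -0.4 -0.9] open 0.586 t 11.8
```

apply_moves(
  delta_pos=[
    [0.1,0,0],
    [0.1,0,0],
    [0.1,0,0],
    [0.1,0,0],
    [0.1,0,0],
    [-2,0,0],
    [-5,0,0],
    [-9,0,0],
    [-13,0,0],
    [-15,0,0],
  ],
  yaw=[0,0,0,0,0,0,0,0,0,0],
  gripper=[100,100,100,100,100,100,100,100,100,100],
)

```text
clock: 12.63
tool_pos: [0.4426, 0.1868, 0.1594]
eef_rot: [0.352, 0.608, -0.35, 0.62]
contact_force: [0.4, -0.0, 0.5]
opening: 1.0
```

Run:
```python
from h import *
p,im=snap("wrist","e0")
go(.4513,-.074,.16,np.radians(-5))
```

```text
delta [  0.23 -12.64  22.9 ] yaw 0.619 rows 7.0 | pos [0.4441 0.1875 0.1613] ang 0.532 q7 0.14 down -0.9998 F [0.7 0.8 2. ] open 1.001 t 12.6833
```

View pics/e0.png

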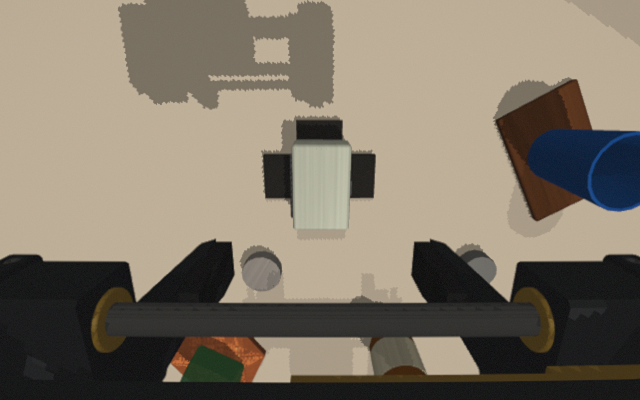

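The box sits squarely on the cross at (321,185). Next the flask.

apply_moves(
  delta_pos=[
    [0,-12.6,22.9],
    [0,-12.6,22.9],
    [0,-12.6,22.9],
    [0,-12.6,22.9],
    [0,-12.6,22.9],
    [0,-12.6,22.9],
    [0,-12.6,22.9],
    [0,-12.6,22.9],
    [0,-12.6,22.9],
    [0,-12.6,22.9],
  ],
  yaw=[0.62,0.62,0.62,0.62,0.62,0.62,0.62,0.62,0.62,0.62],
  gripper=[100,100,100,100,100,100,100,100,100,100],
)

```text
clock: 13.52
tool_pos: [0.4514, -0.0722, 0.162]
eef_rot: [0.526, 0.473, -0.516, 0.483]
contact_force: [0.5, 0.7, -0.7]
opening: 1.001
```

Run:
```python
from h import *
p,im=snap("wrist","e1")
print(spot_point("flask","wrist")[:2])
import pickle;pickle.dump((p,im),open("e1.pkl","wb"))
s,M=state();print(proj([[.4513,-.074,.114],[.4513,-.074,.008]],p))
go(.4513,-.074,.067,np.radians(-5))
```

```text
[{'pixel': [315.3, 184.5], 'score': 0.8}]
[[320.0051904  215.69813372]
 [318.70371117 180.74206159]]
delta [ 9.51 -0.2   0.22] yaw 0.002 rows 3.0 | pos [ 0.4515 -0.0718  0.1621] ang -0.085 q7 0.21 down -0.9998 F [-0.1 -0.3 -0.5] open 1.002 t 13.6167
```

View pics/e1.png

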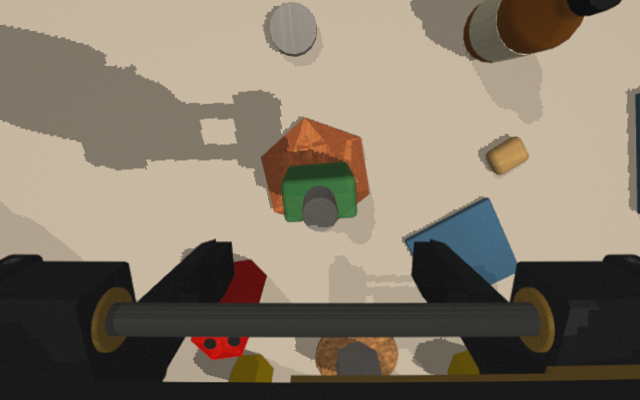

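Run:
```python
from h import *
import pickle
p1=pickle.load(open("c1.pkl","rb"))[0];p2,im=pickle.load(open("e1.pkl","rb"))
k=6;cv2.imwrite("pics/e1z.png",cv2.resize(im[150:240,265:375,::-1],None,fx=k,fy=k,interpolation=cv2.INTER_NEAREST))
for a in([402,38],[401.5,38.5]):print(tri([a,[320,210.5]],[p1,p2]))
print(onz([[320,210.5]],p2,.114),onz([[402,38]],p1,.114))
```

```text
(array([ 0.45102733, -0.07246045,  0.10774068]), [0.478491060905093, 0.7295548773443211])
(array([ 0.45118535, -0.07279813,  0.10655436]), [0.3054744125522594, 0.46483254360830656])
[[ 0.45163044 -0.07023268  0.114     ]] [[ 0.45156788 -0.07394349  0.114     ]]
```

View pics/e1z.png

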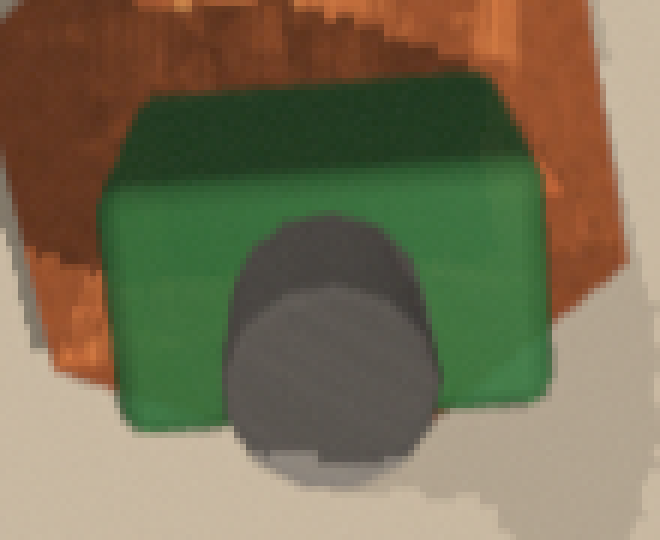

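apply_moves(
  delta_pos=[
    [3,0,0.2],
    [6,0,0.2],
    [8,0,0.2],
    [9,0,0.2],
    [9.5,0,0.2],
    [9.5,0,0.2],
    [9.5,0,0.2],
    [9.5,0,0.2],
    [9.5,0,0.2],
    [9.5,0,0.2],
  ],
  yaw=[0,0,0,0,0,0,0,0,0,0],
  gripper=[100,100,100,100,100,100,5,5,5,5],
  force=25,
)

```text
clock: 14.45
tool_pos: [0.4537, -0.074, 0.0678]
eef_rot: [0.526, 0.473, -0.516, 0.484]
contact_force: [0.2, -0.5, 0.2]
opening: 0.723
```

apply_moves(
  delta_pos=[
    [0,0,0],
    [0,0,0],
    [0,0,0],
    [0,0,0],
    [0,0,0],
    [0,0,0],
    [0,0,0],
    [0,0,0],
    [0,0,0],
  ],
  yaw=[0,0,0,0,0,0,0,0,0],
  gripper=[5,5,5,5,5,5,5,5,5],
  force=25,
)

```text
clock: 15.2
tool_pos: [0.4538, -0.0739, 0.0677]
eef_rot: [0.526, 0.473, -0.516, 0.484]
contact_force: [-0.0, 0.7, -3.0]
opening: 0.288
```

Run:
```python
from h import *
go(.602,-.173,.18,np.radians(21.5))
```

```text
delta [-10.89  15.85   8.62] yaw -0.46 rows 6.0 | pos [ 0.4538 -0.0739  0.0677] ang -0.085 q7 0.25 down -0.9998 F [-0.   0.7 -3. ] open 0.288 t 15.2
```

The cap is held at 25.3 mm. Lift and carry to the square mat.

apply_moves(
  delta_pos=[
    [-2,0,0],
    [-5,0,0],
    [-6,3,1.6],
    [-6,6.5,3.5],
    [-6,10,5.4],
    [-6,13,7.1],
    [-6,15.8,8.6],
    [-6,15.8,8.6],
    [-6,15.8,8.6],
    [-6,15.8,8.6],
  ],
  yaw=[0,0,-0.1,-0.2,-0.3,-0.4,-0.46,-0.46,-0.46,-0.46],
  gripper=[5,5,5,5,5,5,5,5,5,5],
)

```text
clock: 16.03
tool_pos: [0.6011, -0.1721, 0.1303]
eef_rot: [0.401, 0.579, -0.395, 0.59]
contact_force: [-0.3, 0.6, -2.6]
opening: 0.288
```

Run:
```python
from h import *
p,im=snap("wrist","e2")
import pickle;pickle.dump((p,im),open("e2.pkl","wb"))
D=silhouettes("square_mat","wrist");print([(d["score"],d["bbox"]) for d in D[:3]])
go(.602,-.173,.0685,np.radians(21.5))
```

```text
[(0.92, [263.6, 129.8, 112.3, 78.1])]
delta [ 6.21 -0.07  0.12] yaw 0.001 rows 2.0 | pos [ 0.601  -0.1716  0.1306] ang 0.376 q7 0.61 down -0.9998 F [-0.7  0.3 -2. ] open 0.285 t 16.1333
```

View pics/e2.png

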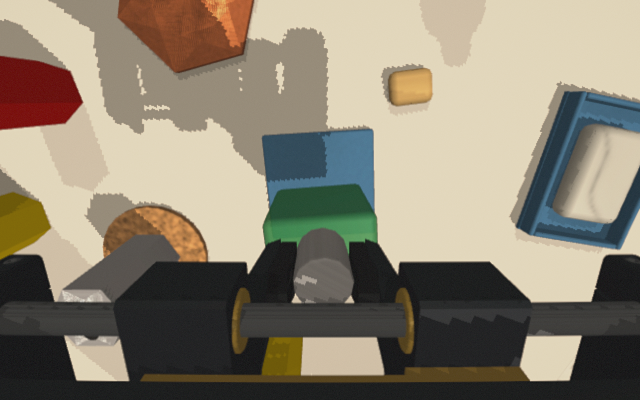

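apply_moves(
  delta_pos=[
    [2,0,0.1],
    [4,0,0.1],
    [5,0,0.1],
    [5.6,0,0.1],
    [5.9,0,0.1],
    [6.1,0,0.1],
    [6.2,0,0.1],
    [6.2,0,0.1],
  ],
  yaw=[0,0,0,0,0,0,0,0],
  gripper=[5,5,5,5,5,5,5,5],
)

```text
clock: 16.8
tool_pos: [0.603, -0.1726, 0.0692]
eef_rot: [0.401, 0.579, -0.394, 0.591]
contact_force: [0.3, -0.1, -2.7]
opening: 0.286
```

apply_moves(
  delta_pos=[
    [0.1,0,0],
    [0.15,0,0],
    [0.2,0,0],
    [0.2,0,0],
  ],
  yaw=[0,0,0,0],
  gripper=[5,5,5,5],
)

```text
clock: 17.13
tool_pos: [0.6034, -0.173, 0.0677]
eef_rot: [0.401, 0.578, -0.394, 0.591]
contact_force: [-0.0, -0.6, -0.7]
opening: 0.285
```

Contact felt, with the weight gone from the wrist. Release and back off upward.

apply_moves(
  delta_pos=[
    [0,0,0],
    [0,0,0],
    [0,0,0],
    [0,0,0],
    [0,0,0],
    [-1,0,0],
    [-4,0,0],
    [-8,0,0],
    [-12,0,0],
    [-14,0,0],
  ],
  yaw=[0,0,0,0,0,0,0,0,0,0],
  gripper=[70,70,70,70,70,70,70,70,100,100],
)

```text
clock: 17.97
tool_pos: [0.6025, -0.1735, 0.2132]
eef_rot: [0.402, 0.576, -0.393, 0.593]
contact_force: [0.0, -0.3, -0.5]
opening: 0.828
```

Run:
```python
from h import *
p,im=snap("wrist","e3")
import pickle;
D={}
for n in("flask","square_mat","hex_mat","holder","round_mat"):
    D[n]=silhouettes(n,"wrist");print(n,[(d["score"],[int(v) for v in d["bbox"]]) for d in D[n][:3]])
pickle.dump((p,im,D),open("e3.pkl","wb"))
m=D["square_mat"][0]["mask"];f=D["flask"][0]["mask"]
x,c=fit("square_mat",m,p,(.602,-.173),0,occ=cv2.dilate(f.astype(np.uint8),np.ones((5,5)))>0,yaws=np.radians([15,25,35]))
y,c2=fit("flask",f,p,(.602,-.173),.008,yaws=np.radians([15,25,35]))
print(x,np.degrees(x[2]),c);print(y,np.degrees(y[2]),c2)
overlay(im,[("square_mat",*x,0),("flask",*y,.008)],p,"e3o",(240,60,180,190),4)
go(.4759,-.2959,.16,np.radians(22.1+30))
```

```text
flask [(0.7, [286, 156, 60, 46])]
square_mat [(0.58, [272, 120, 91, 86])]
hex_mat [(0.75, [159, 1, 108, 75]), (0.43, [288, 155, 59, 48])]
holder [(0.96, [0, 55, 129, 67]), (0.89, [257, 261, 46, 84]), (0.88, [116, 204, 88, 77])]
round_mat [(0.9, [144, 182, 82, 77]), (0.17, [270, 122, 92, 85])]
[ 0.60207162 -0.17237571  0.43202298] 24.753093530530705 0.04504857678540992
[ 0.60298728 -0.17350675  0.49317008] 28.256564023945774 0.07031315414887382
delta [  4.43 -16.1    6.92] yaw -0.533 rows 5.0 | pos [ 0.5994 -0.1724  0.2065] ang 0.376 q7 0.61 down -0.9998 F [ 0.3 -0.5  0.6] open 0.999 t 18.2667
```

View pics/e3.png

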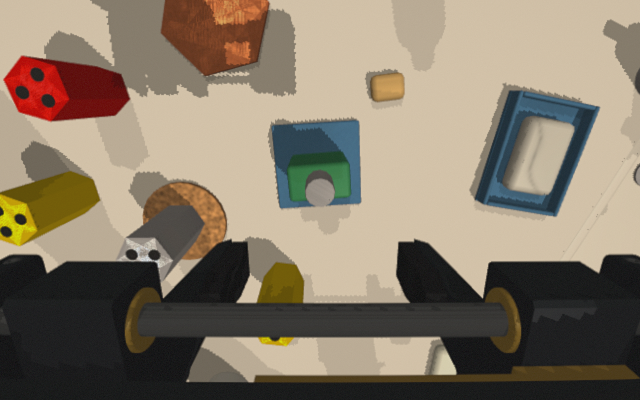

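View pics/e3o.png

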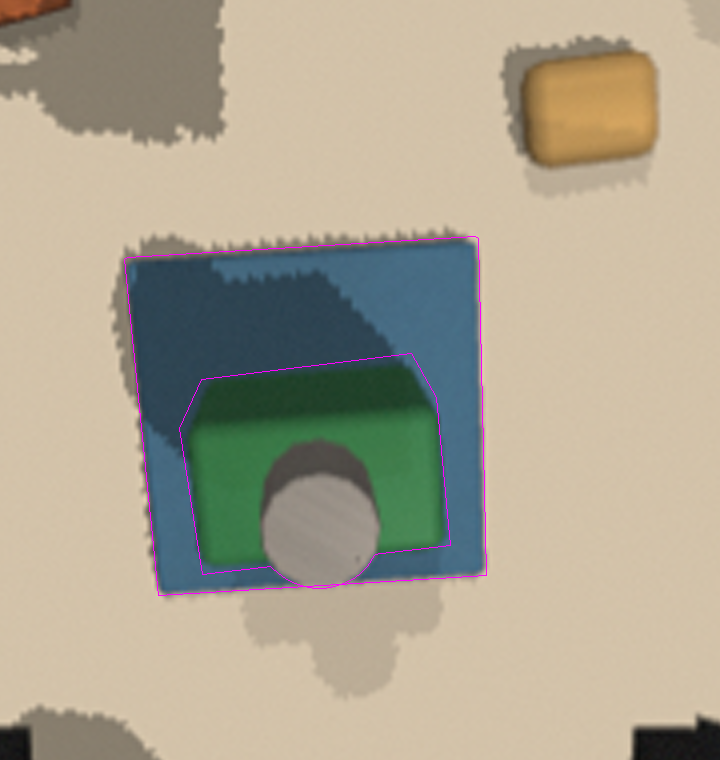

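The flask is 1–2 mm from the centre of the square mat and upright. For the holder, the candidates are red (60,85), yellow (50,205; 280,300) and bare chrome (150,235) on the round mat. Only the chrome one matches; I'll confirm it in a crop on approach.

apply_moves(
  delta_pos=[
    [0,-4,1.7],
    [0,-8,3.4],
    [1,-12,5.2],
    [3,-16.1,6.9],
    [4.4,-16.1,6.9],
    [4.4,-16.1,6.9],
    [4.4,-16.1,6.9],
    [4.4,-16.1,6.9],
  ],
  yaw=[-0.1,-0.2,-0.3,-0.4,-0.533,-0.533,-0.533,-0.533],
  gripper=[100,100,100,100,100,100,100,100],
)

```text
clock: 18.93
tool_pos: [0.4772, -0.2942, 0.1601]
eef_rot: [0.232, 0.662, -0.228, 0.675]
contact_force: [0.1, -0.2, 0.2]
opening: 1.001
```

Run:
```python
from h import *
p,im=snap("wrist","f1")
import pickle;pickle.dump((p,im),open("f1.pkl","wb"))
cv2.imwrite("pics/f1z.png",cv2.resize(im[100:260,220:430,::-1],None,fx=3.5,fy=3.5))
print(proj([[.4759,-.2959,.103]],p))
go(.4759,-.2959,.056,np.radians(22.1+30))
```

```text
[[318.24103731 207.32455953]]
delta [10.46 -0.39 -0.2 ] yaw 0.001 rows 3.0 | pos [ 0.4778 -0.294   0.1606] ang 0.91 q7 1.25 down -0.9998 F [ 0.5  0.5 -0.1] open 0.999 t 18.9833
```

View pics/f1z.png

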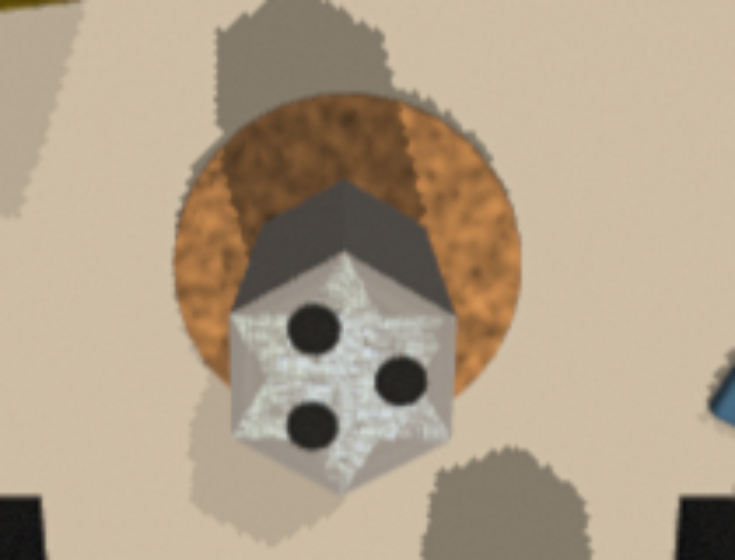

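The chrome, uncoloured column on the cork mat is confirmed, with flats parallel to the jaws and its centre at (318,206) as predicted. Grip it.

apply_moves(
  delta_pos=[
    [3,-0.4,-0.2],
    [6,-0.4,-0.2],
    [8.5,-0.4,-0.2],
    [9.8,-0.4,-0.2],
    [10.4,-0.4,-0.2],
    [10.4,-0.4,-0.2],
    [10.4,-0.4,-0.2],
    [10.4,-0.4,-0.2],
    [10.4,-0.4,-0.2],
    [10.4,-0.4,-0.2],
  ],
  yaw=[0,0,0,0,0,0,0,0,0,0],
  gripper=[100,100,100,100,100,30,30,30,30,30],
  force=25,
)

```text
clock: 19.82
tool_pos: [0.4765, -0.2963, 0.0576]
eef_rot: [0.232, 0.661, -0.227, 0.676]
contact_force: [0.2, -1.3, 1.2]
opening: 0.648
```

apply_moves(
  delta_pos=[
    [0,0,0],
    [0,0,0],
    [0,0,0],
    [0,0,0],
    [0,0,0],
    [0,0,0],
  ],
  yaw=[0,0,0,0,0,0],
  gripper=[30,30,30,30,30,30],
  force=25,
)

```text
clock: 20.32
tool_pos: [0.4769, -0.2967, 0.0582]
eef_rot: [0.232, 0.661, -0.228, 0.677]
contact_force: [-1.5, -0.8, 5.5]
opening: 0.522
```

Run:
```python
from h import *
go(.4491,-.0688,.18,np.radians(67.2))
```

```text
delta [-12.28  16.43 -15.96] yaw -0.263 rows 7.0 | pos [ 0.4769 -0.2967  0.0582] ang 0.91 q7 1.22 down -0.9997 F [-1.5 -0.8  5.5] open 0.522 t 20.3167
```

apply_moves(
  delta_pos=[
    [-2,0,0],
    [-6,0,0],
    [-10,0,0],
    [-11,3,-3],
    [-11,6,-6],
    [-11,9,-9],
    [-11,12,-12],
    [-11,14.5,-14],
    [-11,16.4,-16],
    [-11,16.4,-16],
  ],
  yaw=[0,0,0,-0.05,-0.1,-0.15,-0.2,-0.263,-0.263,-0.263],
  gripper=[30,30,30,30,30,30,30,30,30,30],
)

```text
clock: 21.15
tool_pos: [0.4479, -0.0618, 0.1671]
eef_rot: [0.139, 0.687, -0.134, 0.701]
contact_force: [0.1, 0.8, -1.4]
opening: 0.52
```

Run:
```python
from h import *
p,im=snap("wrist","f2")
go(.4491,-.0688,.059,np.radians(67.2))
D=silhouettes("hex_mat","wrist")
import pickle;pickle.dump((p,im,D),open("f2.pkl","wb"))
print([(d["score"],[int(v) for v in d["bbox"]]) for d in D[:3]])
overlay(im,[("hex_mat",.4491,-.0688,np.radians(37.2),0)],p,"f2o",(180,80,260,250),3)
```

```text
delta [10.81 -0.38 -0.  ] yaw 0.006 rows 3.0 | pos [ 0.4482 -0.0653  0.1671] ang 1.179 q7 1.02 down -0.9998 F [ 0.8 -1.5 -2.5] open 0.518 t 21.2
[(0.96, [264, 113, 100, 96])]
```

View pics/f2o.png

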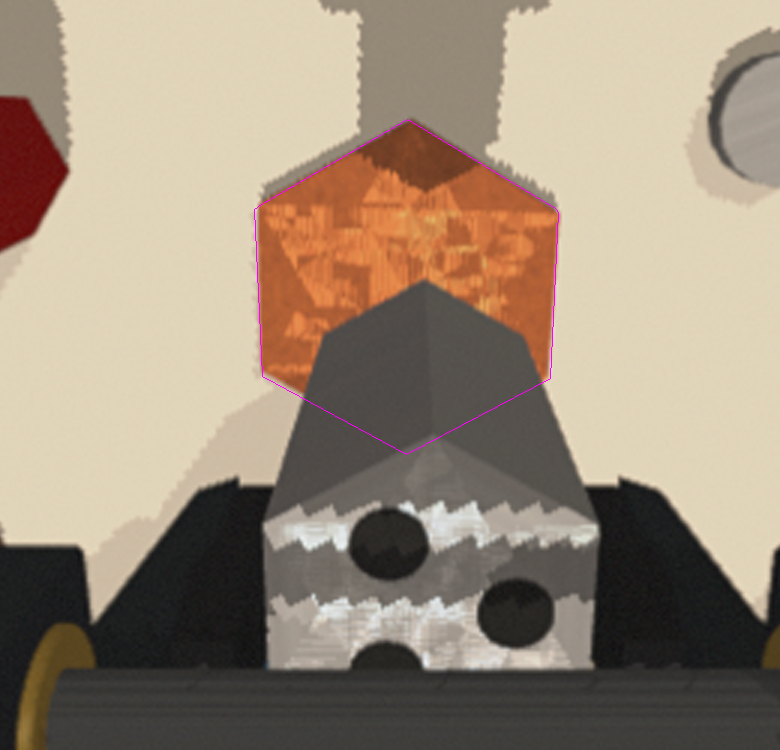

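apply_moves(
  delta_pos=[
    [3,-0.2,0],
    [6,-0.4,0],
    [8,-0.4,0],
    [9.4,-0.4,0],
    [10.2,-0.4,0],
    [10.5,-0.4,0],
    [10.7,-0.4,0],
    [10.8,-0.4,0],
    [10.8,-0.4,0],
  ],
  yaw=[0,0,0,0,0,0,0,0,0],
  gripper=[30,30,30,30,30,30,30,30,30],
)

```text
clock: 22.0
tool_pos: [0.4498, -0.072, 0.0596]
eef_rot: [0.14, 0.685, -0.138, 0.701]
contact_force: [-0.1, -0.3, -1.5]
opening: 0.521
```

Run:
```python
from h import *
go(.4491,-.0688,.058,np.radians(67.2))
```

```text
delta [ 0.16  0.26 -0.19] yaw 0.002 rows 1.0 | pos [ 0.4498 -0.072   0.0596] ang 1.175 q7 0.98 down -0.9997 F [-0.1 -0.3 -1.5] open 0.521 t 22.0
```

apply_moves(
  delta_pos=[
    [0,0.3,-0.2],
    [0,0.3,-0.2],
    [0.1,0.3,-0.2],
    [0.15,0.3,-0.2],
    [0.15,0.3,-0.2],
  ],
  yaw=[0,0,0,0,0],
  gripper=[30,30,30,30,30],
)

```text
clock: 22.42
tool_pos: [0.4496, -0.0684, 0.0583]
eef_rot: [0.14, 0.685, -0.138, 0.702]
contact_force: [-0.4, -0.3, 1.5]
opening: 0.523
```

apply_moves(
  delta_pos=[
    [0,0,0],
    [0,0,0],
    [0,0,0],
    [0,0,0],
    [0,0,0],
    [-1,0,0],
    [-4,0,0],
    [-8,0,0],
    [-12,0,0],
    [-14,0,0],
  ],
  yaw=[0,0,0,0,0,0,0,0,0,0],
  gripper=[100,100,100,100,100,100,100,100,100,100],
)

```text
clock: 23.25
tool_pos: [0.4472, -0.0682, 0.2019]
eef_rot: [0.14, 0.683, -0.138, 0.703]
contact_force: [1.0, -0.9, -0.1]
opening: 0.997
```

Run:
```python
from h import *
p,im=snap("wrist","f3")
D={}
for n in("holder","hex_mat"):
    D[n]=silhouettes(n,"wrist");print(n,[(d["score"],[int(v) for v in d["bbox"]]) for d in D[n][:3]])
s,M=state();q=proj([[.4491,-.0688,.06]],p)[0];print(q)
ho=[d for d in D["holder"] if d["mask"][int(q[1]),int(q[0])]]
f=ho[0]["mask"]
x,c=fit("hex_mat",D["hex_mat"][0]["mask"],p,(.449,-.069),0,occ=cv2.dilate(f.astype(np.uint8),np.ones((5,5)))>0,yaws=np.radians([35]))
y,c2=fit("holder",f,p,(.449,-.069),.008,yaws=np.radians([35]))
print(x,np.degrees(x[2]),c);print(y,np.degrees(y[2]),c2)
overlay(im,[("hex_mat",*x,0),("holder",*y,.008)],p,"f3o",(220,60,200,190),4)
go(.6276,.3225,.18)
```

```text
holder [(0.92, [1, 145, 115, 69]), (0.9, [119, 108, 98, 63]), (0.68, [164, 338, 48, 44])]
hex_mat [(0.65, [275, 110, 90, 90]), (0.47, [118, 222, 77, 67])]
[321.38786974 179.43368446]
[ 0.4482659  -0.06816897  0.64514183] 36.96390376673923 0.03549483247354614
[ 0.44840124 -0.06896332  0.66346101] 38.01351596277362 0.03810186258598037
delta [ 2.39 43.01  1.5 ] yaw 0.0 rows 11.0 | pos [ 0.4471 -0.0684  0.1997] ang 1.175 q7 1.03 down -0.9996 F [ 0.5 -0.4 -1.1] open 0.999 t 23.4
```

View pics/f3o.png

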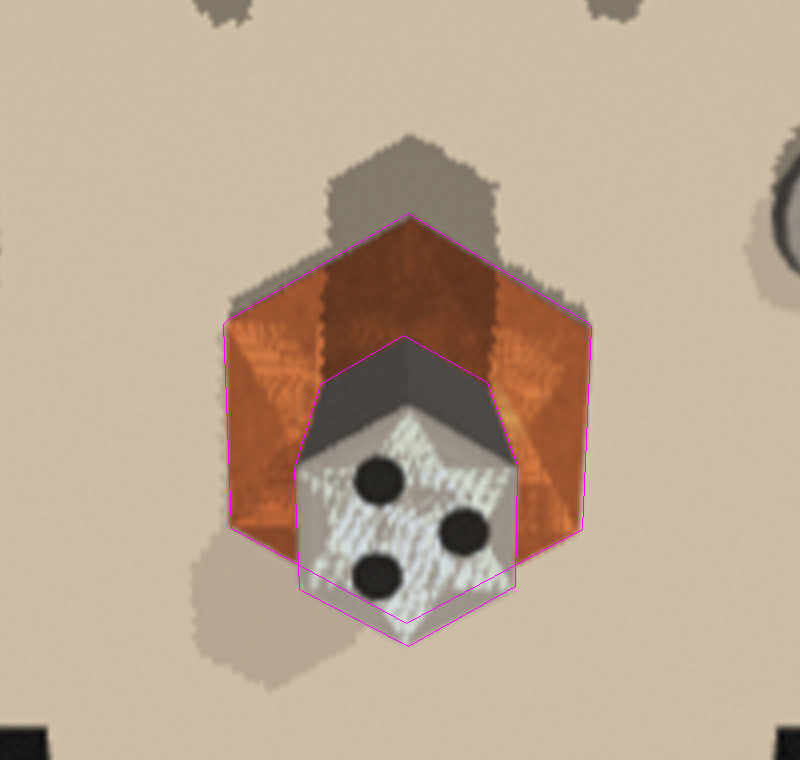

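The holder is centred on the hex tile to within 1 mm. Now the cup.

apply_moves(
  delta_pos=[
    [0,43,1.5],
    [0,43,1.5],
    [0,43,1.5],
    [0,43,1.5],
    [0,43,1.5],
    [0,43,1.5],
    [0,43,1.5],
    [0,43,1.5],
    [0,43,1.5],
    [1,43,1.5],
  ],
  yaw=[0,0,0,0,0,0,0,0,0,0],
  gripper=[100,100,100,100,100,100,100,100,100,100],
)

```text
clock: 24.23
tool_pos: [0.6213, 0.3115, 0.1948]
eef_rot: [0.14, 0.684, -0.138, 0.703]
contact_force: [0.4, 0.1, -0.3]
opening: 1.0
```

apply_moves(
  delta_pos=[
    [2,3,0],
    [2,3,0],
    [2,3,0],
    [2,3,0],
  ],
  yaw=[0,0,0,0],
  gripper=[100,100,100,100],
)

```text
clock: 24.57
tool_pos: [0.6327, 0.3376, 0.1727]
eef_rot: [0.138, 0.684, -0.14, 0.702]
contact_force: [-0.3, 0.3, 0.2]
opening: 1.004
```

Run:
```python
from h import *
p,im=snap("wrist","g1")
D=silhouettes("cup","wrist")
print([(d["score"],[int(v) for v in d["bbox"]]) for d in D[:3]])
x,c=fit("cup",D[0]["mask"],p,(.6276,.3225),.008);print(x,c)
overlay(im,[("cup",*x,.008)],p,"g1o",(220,80,200,190),4)
go(x[0],x[1],.052)
```

```text
[(0.69, [26, 2, 130, 107])]
[ 0.63809852  0.33378448 -0.2382435 ] 2.854081817359037
delta [12.3  -0.19  0.18] yaw 0.0 rows 3.0 | pos [0.6338 0.3369 0.175 ] ang 1.173 q7 0.52 down -0.9996 F [-0.2 -0.1  0.8] open 0.998 t 24.6667
```

View pics/g1o.png

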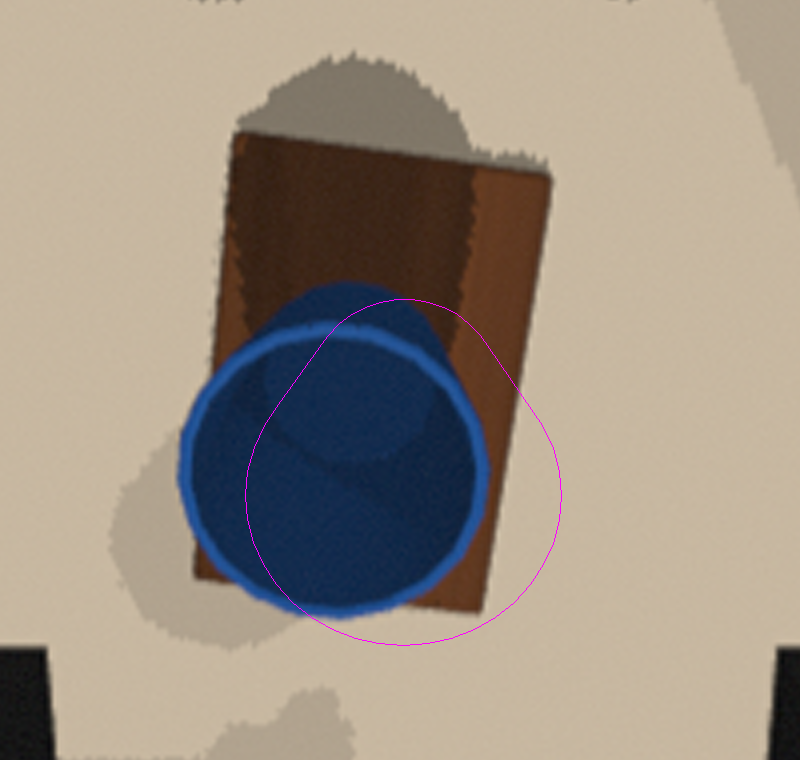

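The network picked the wrong object. The cup itself is at (303,197), so I'll fit by colour.

```bash
cat > cupfit.py <<'E'
from h import *
def cupfit(im,p,x0,z=.008,name=None):
    hsv=cv2.cvtColor(im,cv2.COLOR_RGB2HSV)
    m=((hsv[...,0]>100)&(hsv[...,0]<125)&(hsv[...,1]>150)).astype(np.uint8)
    q=proj([[x0[0],x0[1],z+.06]],p)[0].astype(int)
    n,l,st,_=cv2.connectedComponentsWithStats(m)
    i=l[q[1],q[0]];m=l==i
    x,c=fit("cup",m,p,x0,z)
    if name:overlay(im,[("cup",*x,z)],p,name,(220,80,200,190),4)
    return x,c,m.sum()
E
python3 - <<'E'
from cupfit import *
im=cv2.imread("pics/g1.png")[:,:,::-1].copy();p=camera_params("wrist")
x,c,_=cupfit(im,p,(.6276,.3225),name="g1p");print(x,c)
# oblong
print("rim",onz([[303.3,197]],p,.093))
go(x[0],x[1],.052)
E
```

```text
[0.62967638 0.32260949 0.00416383] 0.05394401373640668
rim [[0.6288746  0.32308104 0.093     ]]
delta [12.29 -1.55 -0.16] yaw 0.0 rows 3.0 | pos [0.6338 0.3369 0.175 ] ang 1.173 q7 0.52 down -0.9996 F [-0.2 -0.1  0.8] open 0.998 t 24.6667
```

View pics/g1p.png

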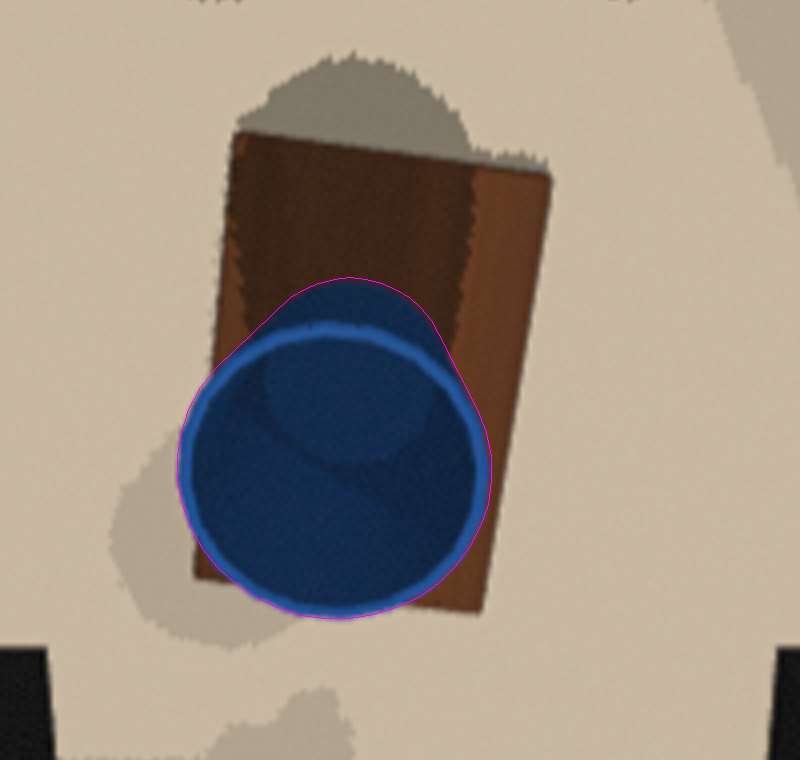

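apply_moves(
  delta_pos=[
    [1,-1.5,-0.1],
    [2,-1.5,-0.1],
    [4,-1.5,-0.1],
    [7,-1.5,-0.1],
    [9.5,-1.5,-0.1],
    [11.5,-1.5,-0.1],
    [12.2,-1.5,-0.1],
    [12.2,-1.5,-0.1],
    [12.2,-1.5,-0.1],
    [12.2,-1.5,-0.1],
  ],
  yaw=[0,0,0,0,0,0,0,0,0,0],
  gripper=[100,100,100,100,100,100,100,100,100,100],
  force=10,
)

```text
clock: 25.5
tool_pos: [0.6317, 0.3233, 0.0547]
eef_rot: [0.141, 0.682, -0.139, 0.704]
contact_force: [0.0, 0.1, 0.3]
opening: 0.999
```

apply_moves(
  delta_pos=[
    [0,0,0],
    [0,0,0],
    [0,0,0],
    [0,0,0],
    [0,0,0],
    [0,0,0],
    [0,0,0],
    [0,0,0],
  ],
  yaw=[0,0,0,0,0,0,0,0],
  gripper=[50,50,50,50,50,50,50,50],
  force=10,
)

```text
clock: 26.17
tool_pos: [0.632, 0.3232, 0.0552]
eef_rot: [0.141, 0.682, -0.139, 0.704]
contact_force: [-1.5, -1.2, 3.8]
opening: 0.682
```

Run:
```python
from h import *
p,im=snap("wrist","g2")
go(.477,-.2964,.18)
```

```text
delta [-12.72 -63.01  10.12] yaw 0.0 rows 16.0 | pos [0.632  0.3232 0.0552] ang 1.173 q7 0.51 down -0.9995 F [-0.2 -2.2  4.3] open 0.68 t 26.2167
```

View pics/g2.png

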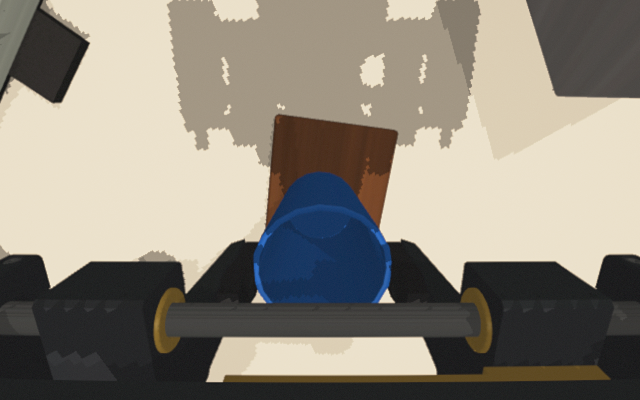

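apply_moves(
  delta_pos=[
    [-2,0,0],
    [-6,0,0],
    [-10,0,0],
    [-14,0,0],
    [-14.5,-4,0.6],
    [-14.5,-8,1.3],
    [-14.5,-12,1.9],
    [-14.5,-16,2.6],
    [-14.5,-20,3.2],
    [-14.5,-24,3.9],
  ],
  yaw=[0,0,0,0,0,0,0,0,0,0],
  gripper=[50,50,50,50,50,50,50,50,50,50],
)

```text
clock: 27.05
tool_pos: [0.5692, 0.0859, 0.1989]
eef_rot: [0.141, 0.682, -0.139, 0.704]
contact_force: [1.3, -0.3, 0.2]
opening: 0.68
```

Run:
```python
from h import *
go(.479,-.2974,.19,np.radians(67.2))
```

```text
delta [  0.76 -38.83   6.51] yaw 0.0 rows 10.0 | pos [0.5692 0.0859 0.1989] ang 1.173 q7 0.8 down -0.9995 F [ 1.3 -0.3  0.2] open 0.68 t 27.05
```

apply_moves(
  delta_pos=[
    [0,-4,0.7],
    [0,-8,1.4],
    [0,-12,2.1],
    [0,-16,2.8],
    [0,-20,3.4],
    [0,-24,4.1],
    [0,-28,4.8],
    [0,-32,5.5],
    [0,-36,6.1],
    [0.8,-38.8,6.5],
  ],
  yaw=[0,0,0,0,0,0,0,0,0,0],
  gripper=[50,50,50,50,50,50,50,50,50,50],
)

```text
clock: 27.88
tool_pos: [0.4779, -0.3019, 0.1902]
eef_rot: [0.141, 0.682, -0.141, 0.704]
contact_force: [0.6, -0.4, -0.4]
opening: 0.679
```

apply_moves(
  delta_pos=[
    [0,0,0],
    [0,0,0],
  ],
  yaw=[0,0],
  gripper=[50,50],
)

```text
clock: 28.05
tool_pos: [0.4762, -0.3043, 0.1894]
eef_rot: [0.143, 0.682, -0.143, 0.703]
contact_force: [0.5, 1.2, -0.7]
opening: 0.684
```

Run:
```python
from cupfit import *
p,im=snap("wrist","g3")
s,M=state();z=s["tool_pos"][2]-.0552+.008
x,c,n=cupfit(im,p,s["tool_pos"][:2],z,name=None)
d=M.T@(np.array([x[0],x[1],0])-s["tool_pos"]);print("cup",x[:2],c,n,"rel tool",d)
D=silhouettes("round_mat","wrist");print([(d["score"],[int(v) for v in d["bbox"]]) for d in D[:3]])
overlay(im,[("round_mat",.477,-.2964,0,0),("cup",*x,z)],p,"g3o",(200,70,240,200),3)
go(.479,-.2974,.057,np.radians(67.2))
```

```text
cup [ 0.47313011 -0.30371708] 0.21241349717895813 13692 rel tool [ 0.18953824 -0.00489755 -0.00906538]
[(0.84, [283, 122, 88, 75])]
delta [13.3   0.18 -0.47] yaw -0.002 rows 4.0 | pos [ 0.4784 -0.3002  0.19  ] ang 1.171 q7 1.46 down -0.9995 F [ 0.5  0.7 -0.9] open 0.677 t 28.15
```

View pics/g3o.png

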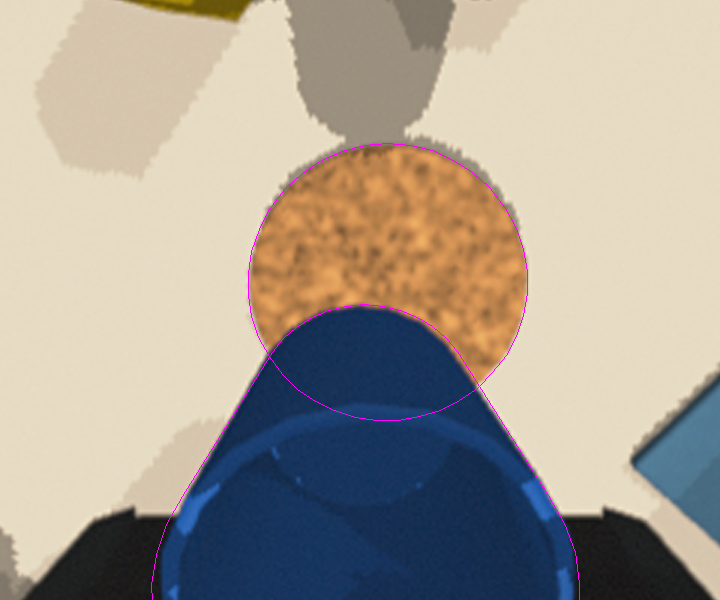

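apply_moves(
  delta_pos=[
    [4,0.2,-0.2],
    [8,0.2,-0.2],
    [10,0.2,-0.2],
    [11,0.2,-0.2],
    [11,0.2,-0.2],
    [11,0.2,-0.2],
    [11,0.2,-0.2],
    [11,0.2,-0.2],
  ],
  yaw=[0,0,0,0,0,0,0,0],
  gripper=[50,50,50,50,50,50,50,50],
)

```text
clock: 28.82
tool_pos: [0.4821, -0.2984, 0.0817]
eef_rot: [0.141, 0.681, -0.14, 0.705]
contact_force: [0.2, -0.2, -0.8]
opening: 0.68
```

Run:
```python
from h import *
p,im=snap("wrist","g4")
s,M=state();z=s["tool_pos"][2]-.0552+.008
hsv=cv2.cvtColor(im,cv2.COLOR_RGB2HSV)
m=((hsv[...,0]>100)&(hsv[...,0]<125)&(hsv[...,1]>150)).astype(np.uint8)
q=proj([[*s["tool_pos"][:2],z+.05]],p)[0].astype(int);n,l,st,_=cv2.connectedComponentsWithStats(m);m=l==l[q[1],q[0]]
occ=np.zeros_like(m);occ[240:]=1
x,c=fit("cup",m,p,s["tool_pos"][:2],z,occ=occ)
print("cup",x[:2].round(4),c,"rel tool",(M.T@(np.array([x[0],x[1],s["tool_pos"][2]])-s["tool_pos"])).round(4))
overlay(im,[("round_mat",.477,-.2964,0,0),("cup",*x,z)],p,"g4o",(200,70,240,200),3)
go(.479,-.2974,.055,np.radians(67.2))
```

```text
cup [ 0.4802 -0.2986] 0.01698802540136227 rel tool [-0.0001 -0.0007 -0.0015]
delta [ 2.65 -0.03 -0.4 ] yaw -0.002 rows 1.0 | pos [ 0.4819 -0.2985  0.0816] ang 1.171 q7 1.4 down -0.9994 F [ 0.3 -0.  -0.9] open 0.68 t 28.8667
```

View pics/g4o.png

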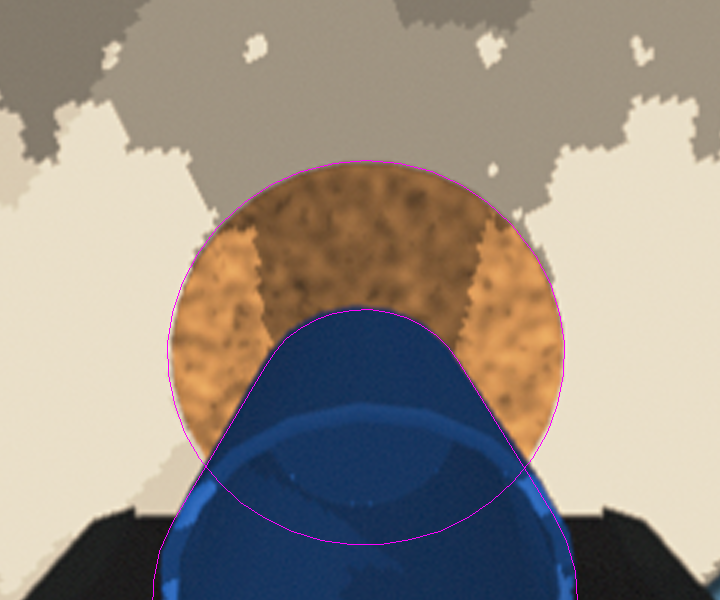

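apply_moves(
  delta_pos=[
    [0,0.1,-0.4],
    [1,0.1,-0.4],
    [2,0.1,-0.4],
    [2.3,0.1,-0.4],
    [2.4,0.1,-0.4],
    [2.5,0.1,-0.4],
    [2.5,0.1,-0.4],
  ],
  yaw=[0,0,0,0,0,0,0],
  gripper=[50,50,50,50,50,50,50],
)

```text
clock: 29.45
tool_pos: [0.4794, -0.2961, 0.0561]
eef_rot: [0.141, 0.681, -0.14, 0.705]
contact_force: [-0.1, -0.6, -0.7]
opening: 0.679
```

Run:
```python
from h import *
s,M=state();print(M.round(3))
go(.4784,-.297,.055,np.radians(67.2))
```

```text
[[ 0.034  0.39   0.92 ]
 [-0.006  0.921 -0.39 ]
 [-0.999  0.008  0.033]]
delta [ 0.11 -0.12 -0.06] yaw -0.002 rows 1.0 | pos [ 0.4794 -0.2961  0.0561] ang 1.171 q7 1.39 down -0.9994 F [-0.1 -0.6 -0.7] open 0.679 t 29.45
```

apply_moves(
  delta_pos=[
    [0.1,-0.1,-0.1],
    [0.15,-0.1,-0.1],
    [0.2,-0.1,-0.1],
    [0.2,-0.1,-0.1],
  ],
  yaw=[0,0,0,0],
  gripper=[50,50,50,50],
)

```text
clock: 29.78
tool_pos: [0.479, -0.2972, 0.055]
eef_rot: [0.141, 0.68, -0.141, 0.706]
contact_force: [0.1, 0.0, 4.6]
opening: 0.679
```

Contact is at 4.6 N. Release slowly and raise.

apply_moves(
  delta_pos=[
    [0,0,0],
    [0,0,0],
    [0,0,0],
    [0,0,0],
    [0,0,0],
    [-1,0,0],
    [-4,0,0],
    [-8,0,0],
    [-12,0,0],
    [-14,0,0],
  ],
  yaw=[0,0,0,0,0,0,0,0,0,0],
  gripper=[100,100,100,100,100,100,100,100,100,100],
)

```text
clock: 30.62
tool_pos: [0.4755, -0.297, 0.1998]
eef_rot: [0.14, 0.678, -0.141, 0.708]
contact_force: [0.6, -0.9, 0.2]
opening: 1.0
```

Run:
```python
from cupfit import *
p,im=snap("wrist","g5")
x,c,n=cupfit(im,p,(.477,-.297),name=None);print("cup",x,c)
m=((cv2.cvtColor(im,cv2.COLOR_RGB2HSV)[...,0]>100)).astype(np.uint8)
D=silhouettes("round_mat","wrist");print([(d["score"],[int(v) for v in d["bbox"]]) for d in D[:3]])
r=render("cup",*x,.008,p,1)
y,c=fit("round_mat",D[0]["mask"],p,(.477,-.2964),0,occ=cv2.dilate(r,np.ones((5,5)))>0);print("mat",y,c)
overlay(im,[("round_mat",*y,0),("cup",*x,.008)],p,"g5o",(220,80,200,190),4)
go(.443,.186,.17,np.radians(30.4))
```

```text
cup [ 0.47470729 -0.29729568  0.08744196] 0.08486209312695076
[(0.86, [277, 119, 90, 69])]
mat [ 0.47624584 -0.29621094  0.00831499] 0.020867641004528613
delta [  2.26  43.2  -22.04] yaw 0.639 rows 12.0 | pos [ 0.4763 -0.2975  0.1995] ang 1.17 q7 1.45 down -0.999 F [ 0.7  0.3 -0.7] open 1.004 t 30.7167
```

View pics/g5o.png

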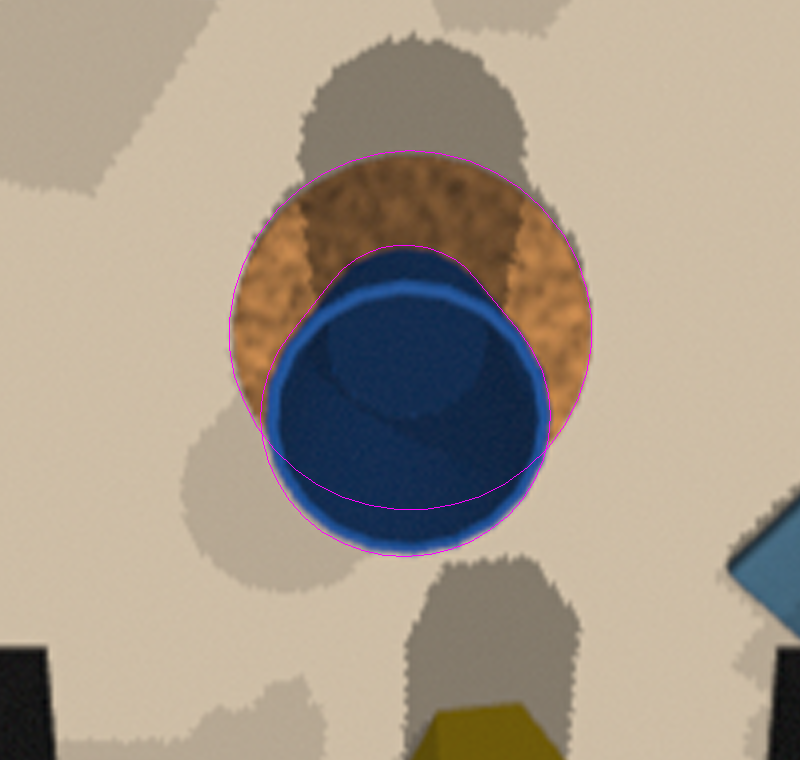

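The cup is 1–2 mm from the centre of the round mat and upright. The tool axis has drifted about 2.5° off vertical, so I'll look at that before regrasping the box.

apply_moves(
  delta_pos=[
    [0,4,-2],
    [0,8,-4.1],
    [0,12,-6.1],
    [0,16,-8.2],
    [0,20,-10.2],
    [0,24,-12.2],
    [0,28,-14.3],
    [0,32,-16.3],
    [0,36,-18.4],
    [0,40,-20.4],
  ],
  yaw=[0,0.1,0.2,0.3,0.4,0.5,0.6,0.639,0.639,0.639],
  gripper=[100,100,100,100,100,100,100,100,100,100],
)

```text
clock: 31.55
tool_pos: [0.4454, 0.121, 0.1929]
eef_rot: [0.355, 0.599, -0.348, 0.628]
contact_force: [1.0, 0.3, 0.4]
opening: 1.003
```

Run:
```python
from h import *
for i in range(4):
    s,M=state();print(M[:,0].round(4),s["tool_pos"].round(4),s["clock"]);snapshot("top")
go(.443,.186,.17,np.radians(30.4))
```

```text
[ 0.0416 -0.0123 -0.9991] [0.4454 0.121  0.1929] 31.55
[ 0.0424 -0.0043 -0.9991] [0.4448 0.1329 0.1927] 31.6
[ 0.0424 -0.0069 -0.9991] [0.4454 0.1284 0.1928] 31.65
[ 0.0419 -0.01   -0.9991] [0.4456 0.1237 0.1928] 31.7
delta [ 2.2   3.03 -5.84] yaw 0.005 rows 2.0 | pos [0.4458 0.1206 0.1929] ang 0.536 q7 0.21 down -0.9991 F [ 0.2 -0.4 -0.3] open 1.0 t 31.75
```

apply_moves(
  delta_pos=[
    [0,4,2],
    [0,8,3],
    [0,11,0],
    [0,11.5,-1],
    [0,11.5,-1],
    [0,11.5,-1],
    [0,11.5,-1],
    [0,11.5,-1],
  ],
  yaw=[0,0,0,0,0,0,0,0],
  gripper=[100,100,100,100,100,100,100,100],
)

```text
clock: 32.42
tool_pos: [0.5392, 0.1847, 0.1959]
eef_rot: [0.354, 0.599, -0.348, 0.628]
contact_force: [-0.6, 0.3, 0.1]
opening: 1.003
```

Run:
```python
from h import *
s,M=state();print(M[:,0].round(4))
go(.443,.186,.19,np.radians(30.4))
```

```text
[ 0.0405 -0.0138 -0.9991]
delta [ 0.2  -8.24 -5.  ] yaw 0.001 rows 3.0 | pos [0.5392 0.1847 0.1959] ang 0.532 q7 0.16 down -0.9991 F [-0.6  0.3  0.1] open 1.003 t 32.4167
```

apply_moves(
  delta_pos=[
    [0,-3.4,-2],
    [0,-6.8,-4],
  ],
  yaw=[0,0],
  gripper=[100,100],
)

```text
clock: 32.58
tool_pos: [0.4612, 0.1822, 0.1929]
eef_rot: [0.356, 0.597, -0.35, 0.628]
contact_force: [-1.2, 1.2, 0.1]
opening: 1.0
```

Run:
```python
from h import *
s,M=state();print(M[:,0].round(4))
go(.443,.186,.19,np.radians(30.4))
```

```text
[ 0.0429 -0.0145 -0.999 ]
delta [ 0.2  -1.39 -1.25] yaw -0.004 rows 1.0 | pos [0.4612 0.1822 0.1929] ang 0.527 q7 0.1 down -0.999 F [-1.2  1.2  0.1] open 1.0 t 32.5833
```

apply_moves(
  delta_pos=[
    [-4,-1.4,-1.2],
    [-8,-1.4,-1.2],
    [-10,-1.4,-1.2],
    [-10,-1.4,-1.2],
    [-10,-1.4,-1.2],
    [-10,-1.4,-1.2],
  ],
  yaw=[0,0,0,0,0,0],
  gripper=[100,100,100,100,100,100],
)

```text
clock: 33.08
tool_pos: [0.4382, 0.1858, 0.2912]
eef_rot: [0.356, 0.597, -0.351, 0.628]
contact_force: [-0.2, 0.9, -0.1]
opening: 0.999
```

Run:
```python
from h import *
s,M=state();print(M[:,0].round(4))
go(.443,.186,.19,np.radians(30.4))
```

```text
[ 0.0415 -0.0156 -0.999 ]
delta [10.13  0.14 -0.13] yaw -0.005 rows 3.0 | pos [0.4382 0.1858 0.2912] ang 0.525 q7 0.06 down -0.999 F [-0.2  0.9 -0.1] open 0.999 t 33.0833
```

apply_moves(
  delta_pos=[
    [4.1,0,0],
    [8.2,0,0],
    [12.3,0,0],
  ],
  yaw=[0,0,0],
  gripper=[100,100,100],
)

```text
clock: 33.33
tool_pos: [0.4428, 0.1829, 0.1662]
eef_rot: [0.356, 0.597, -0.351, 0.628]
contact_force: [0.8, 0.1, -0.5]
opening: 0.999
```

Run:
```python
from h import *
s,M=state();print(M[:,0].round(4))
go(.443,.186,.15,np.radians(30.4))
```

```text
[ 0.041  -0.0161 -0.999 ]
delta [ 1.61  0.13 -0.32] yaw -0.006 rows 1.0 | pos [0.4428 0.1829 0.1662] ang 0.524 q7 0.09 down -0.999 F [ 0.8  0.1 -0.5] open 0.999 t 33.3333
```

The drift is small: about 1.5° across the jaws and not growing much. That's fine for the box. Now look at the box and regrasp it.

Run:
```python
from h import *
p,im=snap("wrist","h1")
D=silhouettes("tin","wrist");print([(d["score"],[int(v) for v in d["bbox"]]) for d in D[:3]])
m=D[0]["mask"]
x,c=fit("tin",m,p,(.443,.186),.008,yaws=np.radians([110,120,130]));print(x,np.degrees(x[2]),c)
overlay(im,[("tin",*x,.008)],p,"h1o",(220,80,200,190),4)
go(x[0],x[1],.004,np.radians(30.4))
```

```text
[(0.69, [291, 128, 57, 91]), (0.59, [493, 70, 109, 137])]
[0.44324692 0.18539744 2.08906454] 119.69458131584354 0.058633866730355866
delta [15.78  0.47 -0.7 ] yaw -0.006 rows 4.0 | pos [0.4384 0.1807 0.1619] ang 0.524 q7 0.09 down -0.9994 F [-1.  -0.1  0.7] open 1.0 t 33.4333
```

View pics/h1o.png

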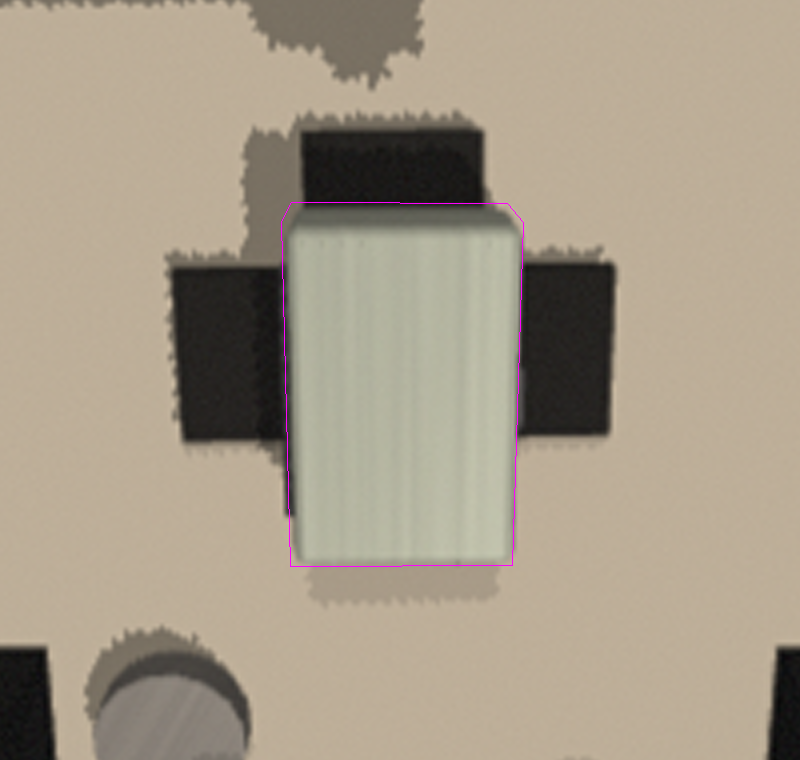

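apply_moves(
  delta_pos=[
    [3,0.5,-0.7],
    [7,0.5,-0.7],
    [11,0.5,-0.7],
    [13,0.5,-0.7],
    [14,0.5,-0.7],
    [14,0.5,-0.7],
    [14,0.5,-0.7],
  ],
  yaw=[0,0,0,0,0,0,0],
  gripper=[100,100,100,100,100,100,100],
  force=20,
)

```text
clock: 34.02
tool_pos: [0.4437, 0.1861, 0.0229]
eef_rot: [0.351, 0.6, -0.356, 0.625]
contact_force: [-0.2, 0.6, 0.9]
opening: 0.997
```

Run:
```python
from h import *
s,M=state();print(M[:,0].round(4))
go(.4434,.1855,.004,np.radians(29.7))
```

```text
[ 0.028  -0.0235 -0.9993]
delta [ 1.89 -0.08 -0.03] yaw 0.005 rows 1.0 | pos [0.4437 0.1861 0.0229] ang 0.524 q7 0.09 down -0.9993 F [-0.2  0.6  0.9] open 0.997 t 34.0167
```

apply_moves(
  delta_pos=[
    [1,0,0],
    [1.8,0,0],
    [1.8,0,0],
    [1.8,0,0],
    [1.8,0,0],
    [1.8,0,0],
    [1.8,0,0],
    [1.8,0,0],
    [1.8,0,0],
    [1.8,0,0],
  ],
  yaw=[0,0,0,0,0,0,0,0,0,0],
  gripper=[100,100,100,30,30,30,30,30,30,30],
  force=20,
)

```text
clock: 34.85
tool_pos: [0.4443, 0.1857, 0.0051]
eef_rot: [0.351, 0.6, -0.356, 0.625]
contact_force: [-0.4, 0.3, 1.4]
opening: 0.589
```

apply_moves(
  delta_pos=[
    [0,0,0],
    [0,0,0],
    [0,0,0],
    [0,0,0],
    [0,0,0],
    [-1,0,0],
    [-4,0,0],
    [-8,0,0],
    [-9,0,0],
    [-9,0,0],
  ],
  yaw=[0,0,0,0,0,0,0,0,0,0],
  gripper=[30,30,30,30,30,30,30,30,30,30],
  force=20,
)

```text
clock: 35.68
tool_pos: [0.4432, 0.1885, 0.0981]
eef_rot: [0.353, 0.598, -0.354, 0.626]
contact_force: [-0.0, 0.1, -1.6]
opening: 0.588
```

Run:
```python
from h import *
p,im=snap("wrist","h2")
s,M=state();print(M[:,0].round(4))
go(.6315,.3253,.09,np.radians(59.6))
```

```text
[ 0.0309 -0.0218 -0.9993]
delta [ 0.93 23.22 -2.44] yaw -0.516 rows 6.0 | pos [0.4424 0.1882 0.0965] ang 0.524 q7 0.08 down -0.9993 F [-0.7  0.2 -2. ] open 0.587 t 35.7333
```

View pics/h2.png

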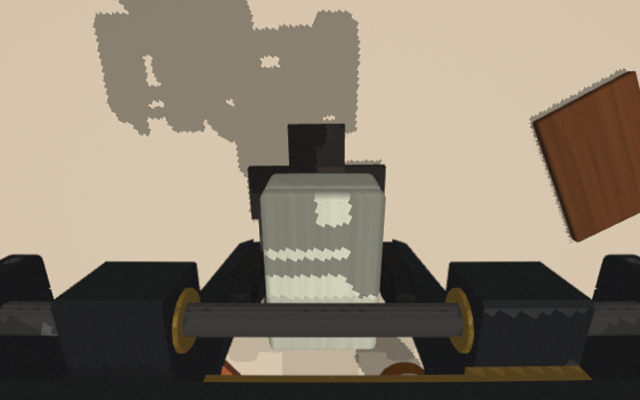

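apply_moves(
  delta_pos=[
    [0,3.5,-0.4],
    [0,7,-0.7],
    [0,10.5,-1.1],
    [0,14,-1.5],
    [0,17.5,-1.8],
    [0,20.5,-2.2],
    [0,23.2,-2.4],
    [0,23.2,-2.4],
    [0,23.2,-2.4],
    [0,23.2,-2.4],
  ],
  yaw=[-0.08,-0.16,-0.24,-0.32,-0.4,-0.48,-0.516,-0.516,-0.516,-0.516],
  gripper=[30,30,30,30,30,30,30,30,30,30],
)

```text
clock: 36.57
tool_pos: [0.6294, 0.3237, 0.0972]
eef_rot: [0.18, 0.671, -0.192, 0.694]
contact_force: [-0.7, -0.6, -1.2]
opening: 0.586
```

apply_moves(
  delta_pos=[
    [0,0,0],
    [0,0,0],
  ],
  yaw=[0,0],
  gripper=[30,30],
)

```text
clock: 36.73
tool_pos: [0.6278, 0.3223, 0.0962]
eef_rot: [0.179, 0.671, -0.193, 0.693]
contact_force: [-0.7, -0.4, -1.1]
opening: 0.59
```

Run:
```python
from h import *
p,im=snap("wrist","h3")
import pickle
D={n:silhouettes(n,"wrist") for n in("oblong_mat","tin")}
for n in D:print(n,[(d["score"],[int(v) for v in d["bbox"]]) for d in D[n][:3]])
pickle.dump((p,im,D),open("h3.pkl","wb"))
s,M=state();print(M[:,0].round(4))
go(.6315,.3253,.005,np.radians(59.6))
overlay(im,[("oblong_mat",.6315,.3253,np.radians(149.6),0)],p,"h3o",(200,70,240,240),3)
```

```text
oblong_mat [(0.66, [279, 120, 104, 60])]
tin [(0.64, [259, 174, 122, 177])]
[ 0.0264 -0.0248 -0.9993]
delta [ 9.22  0.38 -0.21] yaw -0.001 rows 3.0 | pos [0.629  0.3232 0.0972] ang 1.039 q7 0.41 down -0.9993 F [ 0.5 -0.1 -1.4] open 0.589 t 36.8833
```

View pics/h3o.png

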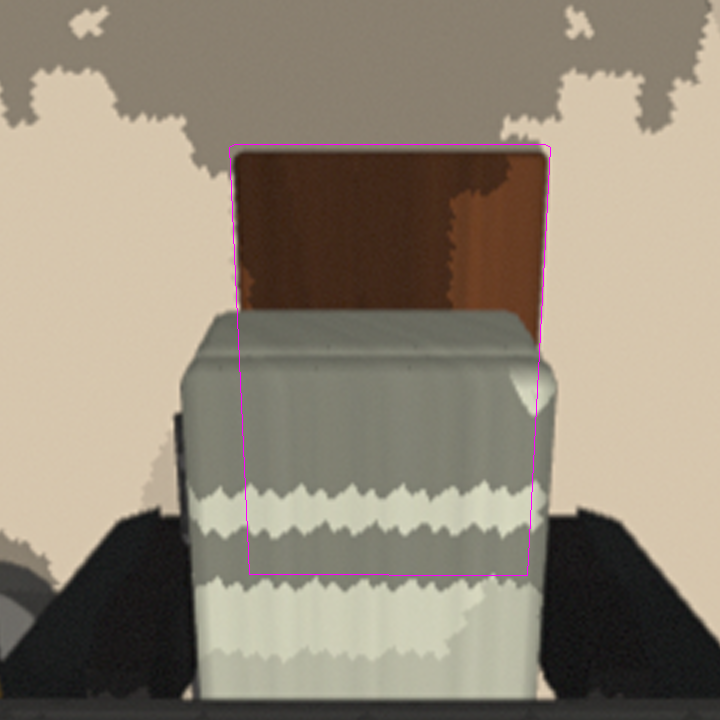

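Run:
```python
from h import *
import pickle
p,im,D=pickle.load(open("h3.pkl","rb"));s,M=state()
T=s["tool_pos"]
z=T[2]-.0051+.008
hsv=cv2.cvtColor(im,cv2.COLOR_RGB2HSV).astype(int)
t=D["tin"][0]["mask"];occ=np.zeros((400,640),bool);occ[240:]=1;occ[:,:262]=0
for zz in (z,):
    x,c=fit("tin",t,p,T[:2],zz,occ=occ,yaws=np.radians([149]));print(x,np.degrees(x[2]),c,(M.T@(np.array([x[0],x[1],T[2]])-T)).round(4))
m=D["oblong_mat"][0]["mask"];o2=cv2.dilate(t.astype(np.uint8),np.ones((5,5)))>0;o2[185:]=1
y,c=fit("oblong_mat",m,p,(.6315,.3253),0,occ=o2,yaws=np.radians([149.6]));print("mat",y,np.degrees(y[2]),c)
overlay(im,[("oblong_mat",*y,0),("tin",*x,z)],p,"h3p",(200,70,240,240),3)
```

```text
[0.62921584 0.32219696 2.62067738] 150.1537532054038 0.05182205210326915 [ 0.     -0.0008  0.0007]
mat [0.63283955 0.32435912 2.60471547] 149.23920300179108 0.01873862803941492
```

View pics/h3p.png

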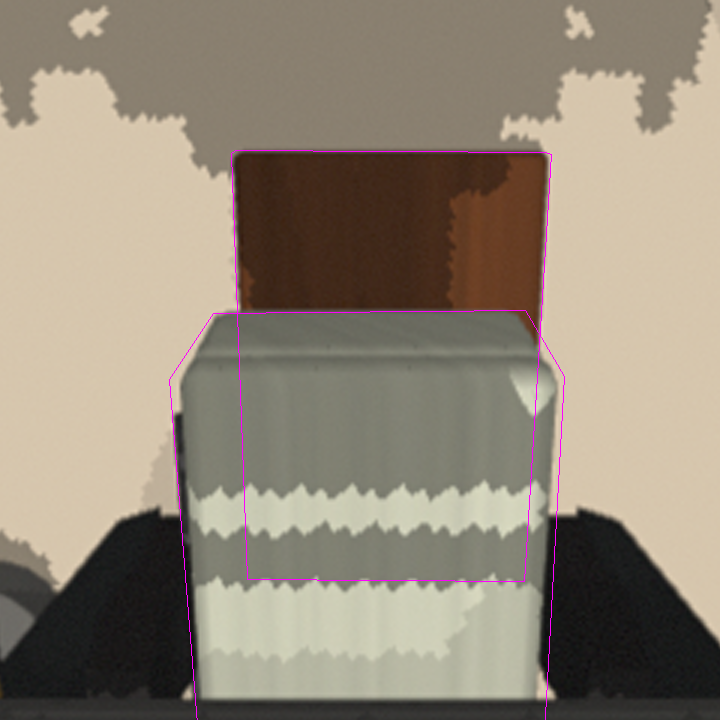

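apply_moves(
  delta_pos=[
    [2,0.4,-0.15],
    [5,0.4,-0.15],
    [7,0.4,-0.15],
    [8,0.4,-0.15],
    [8.6,0.4,-0.15],
    [8.8,0.4,-0.15],
    [8.8,0.4,-0.15],
    [8.8,0.4,-0.15],
  ],
  yaw=[0,0,0,0,0,0,0,0],
  gripper=[30,30,30,30,30,30,30,30],
)

```text
clock: 37.55
tool_pos: [0.633, 0.3258, 0.0106]
eef_rot: [0.18, 0.67, -0.191, 0.694]
contact_force: [0.4, 0.7, -0.8]
opening: 0.591
```

Run:
```python
from h import *
go(.632,.325,.005,np.radians(59.4))
```

```text
delta [ 0.56 -0.12 -0.07] yaw 0.002 rows 1.0 | pos [0.633  0.3258 0.0106] ang 1.039 q7 0.4 down -0.9993 F [ 0.4  0.7 -0.8] open 0.591 t 37.55
```

apply_moves(
  delta_pos=[
    [0.2,-0.1,-0.05],
    [0.4,-0.1,-0.05],
    [0.5,-0.1,-0.05],
    [0.55,-0.1,-0.05],
    [0.55,-0.1,-0.05],
  ],
  yaw=[0,0,0,0,0],
  gripper=[30,30,30,30,30],
)

```text
clock: 37.97
tool_pos: [0.6323, 0.3251, 0.0056]
eef_rot: [0.181, 0.67, -0.191, 0.694]
contact_force: [-0.8, 0.6, 2.4]
opening: 0.587
```

Contact felt. Release and raise well clear.

apply_moves(
  delta_pos=[
    [0,0,0],
    [0,0,0],
    [0,0,0],
    [0,0,0],
    [0,0,0],
    [0,0,0],
    [-2,0,0],
    [-5,0,0],
    [-9,0,0],
    [-13,0,0],
  ],
  yaw=[0,0,0,0,0,0,0,0,0,0],
  gripper=[100,100,100,100,100,100,100,100,100,100],
)

```text
clock: 38.8
tool_pos: [0.6278, 0.3277, 0.136]
eef_rot: [0.18, 0.671, -0.192, 0.694]
contact_force: [0.6, 0.5, -1.2]
opening: 0.999
```

apply_moves(
  delta_pos=[
    [-4,0,0],
    [-8,0,0],
    [-8,0,0],
    [-8,0,0],
    [-8,0,0],
    [-8,0,0],
  ],
  yaw=[0,0,0,0,0,0],
  gripper=[100,100,100,100,100,100],
)

```text
clock: 39.3
tool_pos: [0.6245, 0.329, 0.214]
eef_rot: [0.179, 0.672, -0.193, 0.693]
contact_force: [-0.0, 0.2, 0.2]
opening: 1.002
```

Run:
```python
from h import *
p,im=snap("wrist","i1")
D={n:silhouettes(n,"wrist") for n in("oblong_mat","tin")}
for n in D:print(n,[(d["score"],[int(v) for v in d["bbox"]]) for d in D[n][:3]])
q=proj([[.632,.325,.03]],p)[0].astype(int)
t=[d for d in D["tin"] if d["mask"][q[1],q[0]]][0]["mask"]
x,c=fit("tin",t,p,(.632,.325),.008,yaws=np.radians([149]));print(x,np.degrees(x[2]),c)
y,c=fit("oblong_mat",D["oblong_mat"][0]["mask"],p,(.632,.325),0,occ=cv2.dilate(t.astype(np.uint8),np.ones((5,5)))>0,yaws=np.radians([149]));print(y,np.degrees(y[2]),c)
overlay(im,[("oblong_mat",*y,0),("tin",*x,.008)],p,"i1o",(220,70,200,190),4)
```

```text
oblong_mat [(0.77, [289, 118, 74, 98])]
tin [(0.88, [299, 137, 46, 76])]
[0.63191537 0.32446996 2.60627764] 149.32870873999124 0.05049460140945238
[0.63264108 0.32474003 2.60739074] 149.3924849446073 0.0958701324769169
```

View pics/i1o.png

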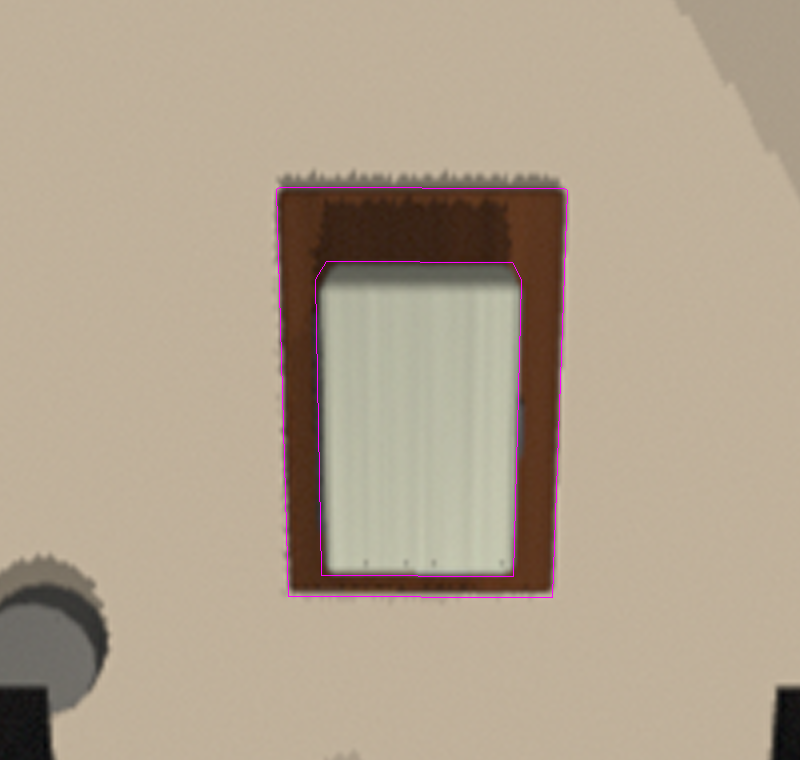

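The box is within 1 mm and 0.1° of the oblong mat's centre and axis. One last overall check from the fixed cameras.

Run:
```python
from h import *
pt,it=snap("top","j_top");ps,i2=snap("side","j_side")
b=cv2.imread("pics/a_top.png")
s=get_state();print(s["tool_pos"],s["contact_force"],s["clock"])
n=silhouettes("bottle","side");print(n[0]["bbox"],n[0]["score"])
```

```text
[0.62524578 0.32937301 0.21473351] [-0.19501556 -0.37802714 -0.27079248] 39.55
[330.7, 148.1, 25.0, 44.6] 0.88
```

View pics/j_side.png

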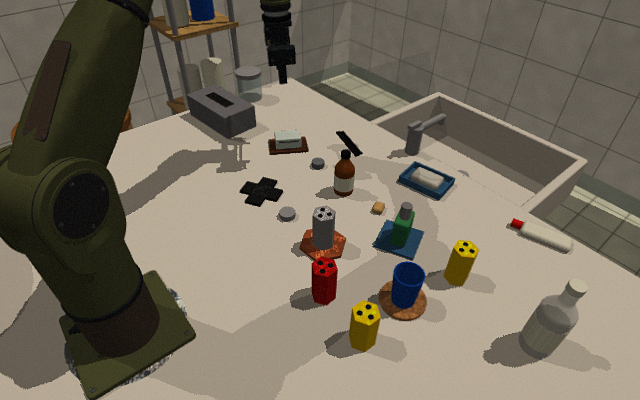

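View pics/j_top.png

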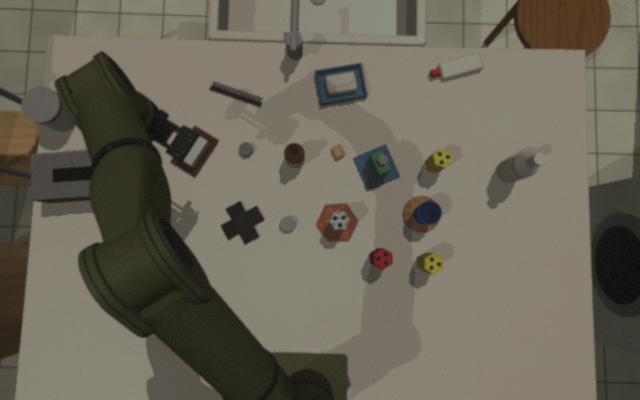

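The side and top views show all four things upright on their own mats: flask at (403,225), cup at (407,287), holder at (323,228) and box at (288,137) in the side view. The cross (260,190) is empty, and the bottle, red and yellow columns are where they were. The gripper is clear, so I'm handing in.

```bash
python3 -c "
from plant import *
print(finish_job())"
```

```text
the job is handed in; nothing more can be done
None
```

The job is handed in at about 39.6 s: all four things stand upright on their own mats, the cross is empty again, and the bottle was not moved. I put the box on the cross, moved the flask, holder and cup to their homes, then the box to the oblong mat.

**Final fits, distance from mat centre:**

| Thing | Off centre | Angle |
|---|---|---|
| Flask | about 1.5 mm | about 3° off the mat's sides |
| Holder | under 1 mm | about 1° off the mat's sides |
| Cup | about 2 mm | – |
| Box | under 1 mm | 0.1° off the mat's long side |

The last top and side pictures show the same. The red and yellow look-alikes stand where they were, and the gripper was clear of everything.

**What failed or disagreed:**
- **First grasp missed:** the jaws closed on nothing above the box. The fingertips lie about 19 mm behind the reported TCP, not 14 mm ahead as stated, so I measured this and corrected for it from then on.
- **Wrong detection:** the network once reported something else as the cup, so I found the cup by colour instead.
- **Tool tilt:** the tool axis drifted about 2° off vertical over the moves. I could not correct it fully, but it did no visible harm to the placings.

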